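# Strip an inverter power stack into its parts nests

## Task

The screws are out of this drive inverter's power stack: take it apart one part at a time from the top down - driver board, capacitor, busbar, power module - and lay each part, right side up, flat and squarely, inside the black nest moulded to its outline, setting it down without dropping or tipping it. Leave the cold plate bare, and leave the orange plug and the aluminium connector flange where they lie.

Things in the scene. Friction and masses are not known exactly. Their poses are not given: they have to be found in the camera images.
- driver_board: Gate-driver board, top of the stack: green board 74 (x) x 46 (y) mm, 2 mm thick, on four 8 mm brass spacers, a black block 46 (x) x 36 (y) mm, 14 mm tall, on its middle; 90 g or so. Origin: centre under the spacers' feet; board 8 to 10 mm, block 10 to 24 mm above it; x along the board, z up. Grip the block across its 36 mm (along y).
- capacitor: DC-link capacitor, second from the top: plain grey square block 58 x 58 mm, 35 mm tall, thin copper strips on its x sides; about 190 g. Origin: centre of its underside; z up. It overhangs the busbar below by 7 mm on its two y sides: grip it across y. It may lie any quarter turn in its nest.
- busbar: Laminated copper busbar, third: flat bar 140 (x) x 44 (y) mm, 6 mm thick, with a 26 mm wide upright tab at each end, 24 mm tall from the underside; about 260 g. Origin: centre of its underside; x along the bar, z up. It lies on the module's 36 mm wide raised middle, 8 mm above the shoulders: grip it with the fingertips at its middle across the 44 mm (along y).
- power_module: Power module, lowest: black block on a bright steel base, 106 (x) x 62 (y) mm, sides 22 mm tall, raised middle 92 x 36 mm up to 30 mm; about 320 g. Origin: centre of its underside; x along it, z up. Grip across the 62 mm (y). It lies unfastened on the fixed aluminium cold plate (180 x 100 mm, top 18 mm above the bench; end clamps to 26 mm, bolts 31 mm).
- board_nest: Nest of the driver board: the smaller oblong pocket, 90 (x) x 62 (y) mm inside. Fixed, black with a dark rubber floor. Origin: centre of its underside on the bench, z up. Floor 6 mm thick: a part's underside lies 6 mm above the origin. Corner walls 5 mm thick stand 10 mm above the floor; the sides between them are open for fingers.
- capacitor_nest: Nest of the capacitor: the square pocket, 74 x 74 mm inside; openings for fingers 56 mm wide in its two y sides, 34 mm in its x sides. Fixed, black with a dark rubber floor. Origin: centre of its underside on the bench, z up. Floor 6 mm thick: a part's underside lies 6 mm above the origin. Corner walls 5 mm thick stand 10 mm above the floor; the sides between them are open for fingers.
- busbar_nest: Nest of the busbar: the long narrow pocket, 156 (x) x 60 (y) mm inside. Fixed, black with a dark rubber floor. Origin: centre of its underside on the bench, z up. Floor 6 mm thick: a part's underside lies 6 mm above the origin. Corner walls 5 mm thick stand 10 mm above the floor; the sides between them are open for fingers.
- module_nest: Nest of the power module: the largest, wide pocket, 122 (x) x 78 (y) mm inside. Fixed, black with a dark rubber floor. Origin: centre of its underside on the bench, z up. Floor 6 mm thick: a part's underside lies 6 mm above the origin. Corner walls 5 mm thick stand 10 mm above the floor; the sides between them are open for fingers.
- orange_plug: Bystander: loose orange cable plug, about 90 x 52 x 36 mm, lying on the bench beyond the work. Origin: under its middle.
- flange_header: Bystander: loose aluminium connector flange 70 x 70 mm, 30 mm tall with black side levers, on the bench beyond the work. Origin: centre of its underside.
There are look-alikes about, which are no part of the job. What is shaped like the capacitor but pink is not meant. Leave any red look-alike of the power_module alone.

How it is judged:
On the way, in this order (a step that is already met when the one before it is completed fails the run):
1. the driver board lies in its nest, let go (horizontal distance between driver_board and board_nest below 0.014 m and z of driver_board in the frame of board_nest between 0.003 and 0.0085 m and angle between driver_board's own z axis and vertical below 0.08 rad and angle between the x axis of driver_board and the x axis of board_nest, either way round below 0.2 rad and contact force between driver_board and the fingers below 0.05 N), for 0.2 s.
2. the capacitor lies in its nest, let go (horizontal distance between capacitor and capacitor_nest below 0.014 m and z of capacitor in the frame of capacitor_nest between 0.003 and 0.0085 m and angle between capacitor's own z axis and vertical below 0.08 rad and (angle between the x axis of capacitor and the x axis of capacitor_nest, either way round below 0.2 rad or angle between the x axis of capacitor and the y axis of capacitor_nest, either way round below 0.2 rad) and contact force between capacitor and the fingers below 0.05 N), for 0.2 s.
3. the busbar lies in its nest, let go (horizontal distance between busbar and busbar_nest below 0.014 m and z of busbar in the frame of busbar_nest between 0.003 and 0.0085 m and angle between busbar's own z axis and vertical below 0.08 rad and angle between the x axis of busbar and the x axis of busbar_nest, either way round below 0.2 rad and contact force between busbar and the fingers below 0.05 N), for 0.2 s.
4. the power module lies in its nest, let go (horizontal distance between power_module and module_nest below 0.014 m and z of power_module in the frame of module_nest between 0.003 and 0.0085 m and angle between power_module's own z axis and vertical below 0.08 rad and angle between the x axis of power_module and the x axis of module_nest, either way round below 0.2 rad and contact force between power_module and the fingers below 0.05 N), for 0.2 s.
At the end, for the whole second after the job is handed in: Each of the four parts lies released and at rest on the floor of its own nest: right side up and flat (within 0.08 rad), its centre within 14 mm of the nest's centre, and its length within 0.2 rad of the nest's length, either way round (the square capacitor: to any quarter turn) (all of step 1 and all of step 2 and all of step 3 and all of step 4 and linear speed of each of driver_board, capacitor, busbar, power_module below 0.02 m/s and angular speed of each of driver_board, capacitor, busbar, power_module below 0.2 rad/s); the robot touches nothing.
It fails at once if a part of the stack is dropped (free fall faster than 0.6 m/s) ((contact force between driver_board and anything else below 0.01 N and linear speed of driver_board above 0.6 m/s) or (contact force between capacitor and anything else below 0.01 N and linear speed of capacitor above 0.6 m/s) or (contact force between busbar and anything else below 0.01 N and linear speed of busbar above 0.6 m/s) or (contact force between power_module and anything else below 0.01 N and linear speed of power_module above 0.6 m/s)).
It fails at once if a part of the stack is tipped by more than 0.6 rad (angle between any of driver_board, capacitor, busbar, power_module's own z axis and vertical above 0.6 rad).
It fails at once if the orange plug is moved by more than 20 mm (distance of orange_plug from where it was at the start of the episode above 0.02 m).
It fails at once if the aluminium flange is moved by more than 20 mm (distance of flange_header from where it was at the start of the episode above 0.02 m).
It also fails if it takes over 136 s, if anything falls off the work surface, if the arm or the gripper's body presses on something with over 40 N, if the wrist force passes 120 N, or if a joint passes its speed limit or range.

## Robot

A 6-joint arm with a two-finger parallel gripper is mounted at the origin on the work surface. World frame = base frame: x ahead of the robot, y to its left, z up, the work surface at z = 0. Lengths are in m, angles in rad, forces in N, time in s.
With the tool pointing down it reaches from about 0.375 to 0.825 m from the base axis. Payload 5.5 kg.
Tool frame: the origin (TCP) lies at the very end of the fingers, on their centre line; the grasp point (between the pads) lies 19 mm behind it; z points along the fingers, y is the line along which they close (so a half turn about z gives the same grasp; the last joint's range is limited). The gripper opens to 85 mm and grips with 20 to 120 N. Pads are 22 mm wide; open, the fingers measure 114 mm over their backs; the gripper's body (76 mm by 85 mm) begins 54 mm behind the grasp point. The pads swing forward as they close: fully open they stand 13 mm farther back than shut.
Start: joints at [1.139, 0.314, -0.047, 1.21, 0, 1.571], TCP at [0.251, 0.545, 0.208] pointing down, gripper open.
Joint ranges: [-2.67, 2.67], [-0.69, 1.73], [-1.03, 1.25], [-2.08, 2.16], [-1.42, 1.45], [-3.14, 3.14]. Speed limits (rad/s): [2.39, 2.39, 3.01, 3.14, 3.14, 3.14].

## Interface

Orientations are given as a unit quaternion [w, x, y, z].
In Python, from bench import get_state, camera, job_done, spot_in, masks_of gives the robot as it stands.
- The arm moves only by the tool send_rows, never from a script. Its argument "motion" is a list of rows, each a list of 7 numbers: the shift along the world's x, y, z in mm, then the turn, a rotation vector about the world's x, y, z in rad, then the finger opening in mm, from 0 to 85.4. A call has 1 to 10 rows; each row shifts and turns the commanded pose from where the row before left it; what a row does not reach is not made up. A row lasts 1/12 s, in which the tool goes at most 41.7 mm and 7.16 degrees, less where a joint would pass 70% of its speed; a pose out of reach is approached as far as the arm can. A call with a gripper value outside its range is refused whole. The fingers move at their own pace and stop on an object; the grip force is fixed at half the most. Time passes only in rows, so rows that do not move let the fingers close. It gives the time, the measured TCP pose, the force, the opening and the grip force at its end, in the units of the state.
- get_state(): the state, without advancing time (a new reading comes with each control period).
- camera(name): name is "scene" or "top" or "wrist"; returns a dict with "frame" (400x640x3 uint8, red, green, blue), "K" (3x3 intrinsics, pixels), "cam_to_world" (4x4, takes a point from camera to world coordinates); the wrist camera has in their place "mount" (4x4, takes a point from camera to tool coordinates, whose origin is the TCP and whose axes are the flange's). Camera axes: x right, y up, looking along -z (the intrinsics and any distortion apply to the point x, -y, -z); pixel columns grow to the right and rows downward; lengths in m; the calibration is good to about 2 mm. A picture is of the moment at which its call begins: read the wrist's pose just before it. There is no depth.
- job_done(): hands the job in; it is judged then, once.
Trained networks look in a picture, given as the dict that the camera call returned (one of the last four; its "shot" number tells which), for a name from the list of things; names that differ only in an ending like _2 or _b are one class to them, and where a whole thing is asked for, a point or a joint stands for the part that bears it (a point fixed in the world has none). Each returns a list of dicts, best first, with "conf" (0 to 1); they miss things now and then, are a little off and sometimes report something else, mostly with a low value. They report only what shows in the picture. A call takes as long as a camera call. They do not tell look-alikes from the thing itself.
- spot_in(picture, name): "xy" ([column, row] in pixels, amid what is visible of it).
- masks_of(picture, name): "pixels" (400x640 bool, what is visible of it) and "xy" ([column, row] in pixels, amid what is visible of it).
The state is a dict: "time_s": time; "joint_pos": joint angles; "qd": joint speeds; "joint_torque": joint torques, N m; "eef_pos": TCP position; "tool_rot": TCP orientation; "ft_force": force on the tool from outside, world axes, zero at the start; "wrist_torque": the same for the moment, N m; "finger_gap": finger opening in m; "grasp_force": force on a finger pad.
Only numpy, scipy, OpenCV 4.12 (cv2) and the standard library are available. Lean on these libraries where they do the work, as an engineer would, in place of code of your own. Each camera call takes 0.05 s, during which the arm holds its last target. There are 200 camera calls.

## Working session

There is one attempt and no reset: what is moved stays moved. The work goes in short steps, Python scripts to look and compute and a tool call to move; the robot and the scene stay as the last step left them, time stands still between calls to the robot, and variables do not carry over. Pictures are saved under pics/ and viewed, at most 14 in all, crops included, and the job is handed in when it is done.

Besides the shell and the picture viewer there is one more tool, called as name([rows], argument=value, ...), one row to a line, values as JSON. send_rows: Moves the arm, as the interface text tells. Its arguments: {"type":"object","properties":{"motion":{"type":"array"}},"required":["motion"]}

```bash
mkdir -p pics; ls; cat > h.py <<'E'
import numpy as np, cv2
from bench import *
from scipy.spatial.transform import Rotation as R
def save(p,n): cv2.imwrite('pics/'+n, cv2.cvtColor(p if isinstance(p,np.ndarray) else p['frame'],cv2.COLOR_RGB2BGR))
def c2w(p,s=None):
    if 'cam_to_world' in p: return np.array(p['cam_to_world'])
    T=np.eye(4); q=s['tool_rot']; T[:3,:3]=R.from_quat([q[1],q[2],q[3],q[0]]).as_matrix(); T[:3,3]=s['eef_pos']
    return T@np.array(p['mount'])
def unproj(p,uv,z,s=None):
    T=c2w(p,s); K=np.array(p['K']); uv=np.atleast_2d(np.array(uv,float))
    d=np.c_[(uv[:,0]-K[0,2])/K[0,0], -(uv[:,1]-K[1,2])/K[1,1], -np.ones(len(uv))]@T[:3,:3].T
    o=T[:3,3]; t=(z-o[2])/d[:,2]; return (o+d*t[:,None])
def proj(p,X,s=None):
    T=c2w(p,s); K=np.array(p['K']); X=(np.atleast_2d(X)-T[:3,3])@T[:3,:3]
    return np.c_[K[0,0]*X[:,0]/-X[:,2]+K[0,2], K[1,1]*-X[:,1]/-X[:,2]+K[1,2]]
def rect(pix):
    c=cv2.findContours(pix.astype(np.uint8),cv2.RETR_EXTERNAL,cv2.CHAIN_APPROX_NONE)[0]
    c=max(c,key=cv2.contourArea); return c[:,0,:]
E
python3 - <<'E'
from h import *
s=get_state(); print(s)
for n in ['top','scene']:
    p=camera(n); save(p,n+'1.png'); print(n,[k for k in p], np.array(p['K']).round(1).tolist(), c2w(p).round(3).tolist())
    for t in ['driver_board','capacitor','busbar','power_module','board_nest','capacitor_nest','busbar_nest','module_nest','orange_plug','flange_header']:
        print(t,[(np.round(m['xy']).tolist(),round(m['conf'],2),int(m['pixels'].sum())) for m in masks_of(p,t)])
E
```

```text
pics
{'time_s': 0.0, 'joint_pos': array([ 1.13902546e+00,  3.14241485e-01, -4.81145312e-02,  1.21019832e+00,
       -1.57755944e-05,  1.57081119e+00]), 'qd': array([ 0.00103901, -0.00067349, -0.0026505 ,  0.00012296,  0.00178859,
        0.00145676]), 'joint_torque': array([-1.34356724e-03, -5.39588785e+01,  3.39751840e+01,  1.92397175e-02,
       -1.55410758e-04,  4.16909813e-06]), 'eef_pos': array([0.25082527, 0.54435236, 0.2073098 ]), 'tool_rot': array([-1.80582598e-04,  2.14219560e-01,  9.76785139e-01, -8.60291401e-04]), 'ft_force': array([ 0.4665754 ,  0.31838292, -0.14888165]), 'wrist_torque': array([ 0.01580948,  0.0334021 , -0.01250394]), 'grasp_force': 0.0, 'finger_gap': 0.08557206226706932}
top ['frame', 'K', 'cam_to_world', 'shot'] [[371.1, 0.0, 323.9], [0.0, 371.1, 191.9], [0.0, 0.0, 1.0]] [[-0.029, 0.988, -0.15, 0.377], [-1.0, -0.027, 0.01, 0.011], [0.005, 0.151, 0.989, 1.145], [0.0, 0.0, 0.0, 1.0]]
driver_board []
capacitor [([376.0, 259.0], 0.7, 402), ([376.0, 202.0], 0.68, 94)]
busbar [([384.0, 210.0], 0.76, 298)]
power_module [([323.0, 259.0], 0.66, 717), ([372.0, 20
[... 364 characters left out ...]
325.2], [0.0, 379.8, 201.1], [0.0, 0.0, 1.0]] [[-0.902, -0.268, 0.337, 0.925], [0.431, -0.573, 0.697, 0.742], [0.006, 0.774, 0.633, 0.774], [0.0, 0.0, 0.0, 1.0]]
driver_board [([317.0, 164.0], 0.77, 253), ([431.0, 320.0], 0.46, 1279)]
capacitor [([320.0, 178.0], 0.7, 225), ([363.0, 180.0], 0.69, 350)]
busbar [([324.0, 328.0], 0.75, 900), ([309.0, 181.0], 0.64, 187), ([433.0, 319.0], 0.36, 1228)]
power_module [([313.0, 187.0], 0.61, 249), ([388.0, 207.0], 0.59, 647)]
board_nest [([355.0, 275.0], 0.62, 896)]
capacitor_nest [([430.0, 321.0], 0.87, 1300)]
busbar_nest []
module_nest [([288.0, 157.0], 0.93, 578)]
orange_plug [([323.0, 328.0], 0.58, 854)]
flange_header [([237.0, 182.0], 0.74, 338)]
```

```bash
python3 - <<'E'
from h import *
for n,c in [('top',(170,110,330,180)),('scene',(180,120,320,240))]:
    f=cv2.imread(f'pics/{n}1.png'); x,y,w,h=c; k=800/w if 600/h>800/w else 600/h
    cv2.imwrite(f'pics/{n}1c.png',cv2.resize(f[y:y+h,x:x+w],None,fx=k,fy=k,interpolation=2)); print(k)
E
```

```text
2.4242424242424243
2.5
```

View pics/top1c.png

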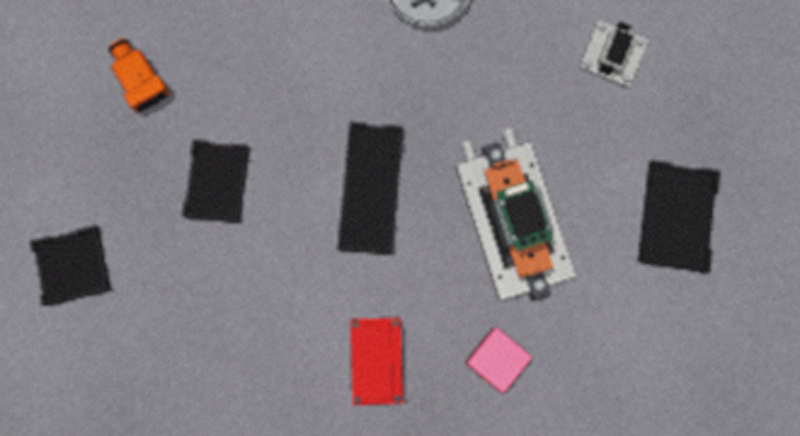

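View pics/scene1c.png

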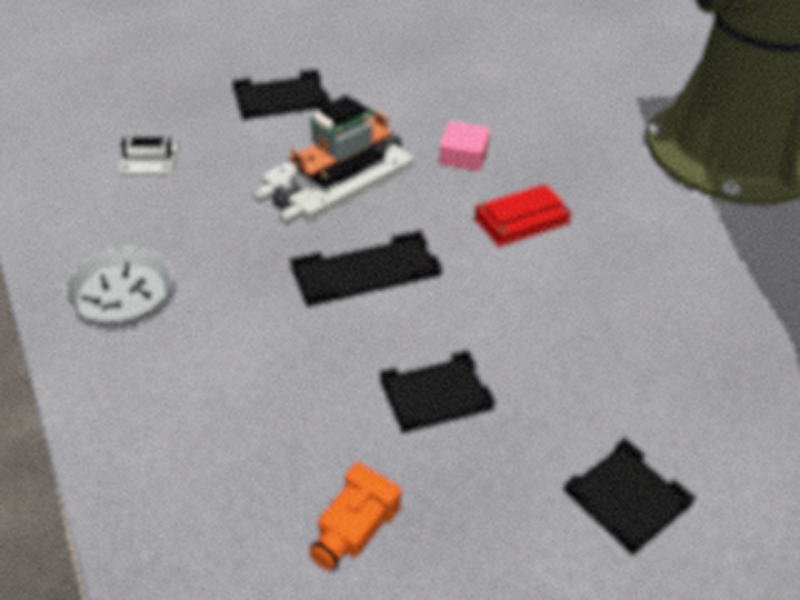

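Top view: the stack is at about (385,199), on the grey cold plate. The look-alikes are the pink block at (376,259) and the red module at (323,259), both to be ignored. The nests are board (260,184), capacitor (199,219), busbar (323,187) and module (449,200). The plug is at (226,142) and the flange at (423,130). The real parts are the ones in the stack on the cold plate.

```bash
python3 - <<'E'
from h import *
p=camera('top'); f=p['frame'].astype(int)
dark=((f.max(2)<75)).astype(np.uint8)
n,l,st,c=cv2.connectedComponentsWithStats(dark)
for i in range(1,n):
    if st[i,4]<150: continue
    q=rect(l==i); w=unproj(p,q,0.010)[:,:2].astype(np.float32)*1000
    r=cv2.minAreaRect(w); print(st[i],np.round(c[i]),np.round(r[0]),np.round(r[1]),round(r[2],1))
g=masks_of(p,'driver_board'); print(len(g))
print('stack',unproj(p,[[387,198]],0.10).round(3))
print(np.array(camera('wrist')['mount']).round(3),camera('wrist')['K'])
E
```

```text
[    0     0   640    79 45799] [308.  35.] [1064.   -6.] [2146.  277.] 88.6
[ 310  161   26   54 1161] [323. 188.] [565.   3.] [ 69. 166.] 83.0
[245 168  28  34 736] [259. 185.] [578. 201.] [ 73. 100.] 82.1
[ 433  176   34   47 1207] [449. 199.] [ 517. -388.] [ 91. 134.] 79.5
[618 185  22  67 846] [632. 210.] [ 448. -935.] [ 65. 206.] 81.0
[378 188  17  23 263] [387. 199.] [ 521. -194.] [63. 44.] 16.9
[183 203  33  33 761] [199. 219.] [476. 384.] [85. 87.] 11.6
[   0  249  115  125 5694] [ 40. 314.] [256. 830.] [317. 349.] 19.2
[612 331  28  66 903] [630. 355.] [  31. -893.] [183.  72.] 17.3
[ 289  339   88   61 3634] [330. 376.] [ 34. -10.] [250. 163.] 88.2
1
stack [[ 0.514 -0.178  0.1  ]]
[[-0.002  0.96   0.28   0.072]
 [ 1.     0.002 -0.    -0.   ]
 [-0.001  0.28  -0.96  -0.166]
 [ 0.     0.     0.     1.   ]] [[299.14384025   0.         320.0713628 ]
 [  0.         299.14384025 198.94797491]
 [  0.           0.           1.        ]]
```

send_rows([
  [13,-36,4,0,0,-0.12,85],
  [13,-36,4,0,0,-0.12,85],
  [13,-36,4,0,0,-0.12,85],
  [13,-36,4,0,0,-0.12,85],
  [13,-36,4,0,0,-0.12,85],
  [13,-36,4,0,0,-0.12,85],
  [13,-36,4,0,0,-0.12,85],
  [13,-36,4,0,0,-0.12,85],
  [13,-36,4,0,0,-0.12,85],
  [13,-36,4,0,0,-0.12,85],
])

```text
time_s: 2.13
eef_pos: [0.3813, 0.1832, 0.2487]
tool_rot: [0.0, 0.73, 0.683, 0.0]
ft_force: [0.2, -0.1, 1.0]
finger_gap: 0.085
grasp_force: 0.0
```

send_rows([
  [13,-36,2,0,0,-0.12,85],
  [13,-36,2,0,0,-0.12,85],
  [13,-36,2,0,0,-0.12,85],
  [13,-36,2,0,0,-0.12,85],
  [13,-36,2,0,0,-0.12,85],
  [13,-36,2,0,0,-0.12,85],
  [13,-36,2,0,0,-0.12,85],
  [13,-36,2,0,0,-0.12,85],
  [13,-36,2,0,0,-0.12,85],
  [0,0,0,0,0,-0.12,85],
])

```text
time_s: 2.97
eef_pos: [0.5001, -0.1449, 0.2662]
tool_rot: [0.002, 0.989, 0.149, 0.001]
ft_force: [-0.8, -0.9, 0.5]
finger_gap: 0.0853
grasp_force: 0.0
```

```bash
cat >> h.py <<'E'
def yaw(s): # angle of tool y in deg, and tilt
    q=s['tool_rot']; M=R.from_quat([q[1],q[2],q[3],q[0]]).as_matrix(); return np.degrees(np.arctan2(M[1,1],M[0,1])).round(2), M[:,2].round(4)
def st(s): print('t',round(s['time_s'],2),'tcp',(s['eef_pos']*1000).round(1),'yaw',yaw(s),'gap',round(s['finger_gap']*1000,1),'F',s['ft_force'].round(1),'g',round(s['grasp_force'],1),'j',s['joint_pos'].round(2))
E
python3 - <<'E'
from h import *
s=get_state(); st(s); p=camera('wrist'); save(p,'w1.png'); np.savez('w1.npz',T=c2w(p,s))
for t in ['driver_board','capacitor','busbar','power_module']:
    for m in masks_of(p,t): print(t,np.round(m['xy']),round(m['conf'],2),int(m['pixels'].sum()))
E
```

```text
t 2.97 tcp [ 500.1 -144.9  266.2] yaw (np.float64(-72.9), array([ 0.0015, -0.003 , -1.    ])) gap 85.3 F [-0.8 -0.9  0.5] g 0.0 j [-0.28  0.14 -0.13  1.29 -0.    2.56]
driver_board [352. 171.] 0.72 2576
capacitor [329. 165.] 0.92 496
capacitor [292. 263.] 0.82 1810
busbar [348. 129.] 0.64 1695
power_module [196. 229.] 0.77 2928
power_module [327. 133.] 0.68 358
```

View pics/w1.png

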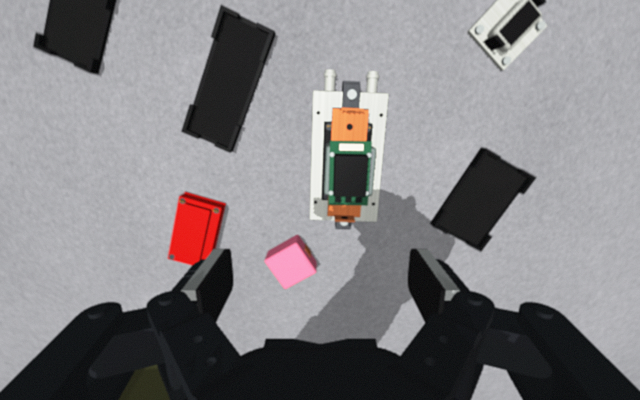

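Wrist view: the stack is at about (350,160), with the board's black block at (350,176). Pink block is at (291,262) and the red module at (197,229), both clear of the stack. The stack is nearly aligned with the tool.

```bash
cat >> h.py <<'E'
def fit(pts): # pts Nx2 mm -> centre, dims(long,short), angle of long axis deg
    r=cv2.minAreaRect(np.asarray(pts,np.float32)[:,:2]); (w,h),a=r[1],r[2]
    if w<h: w,h,a=h,w,a+90
    return np.round(r[0],1),(round(w,1),round(h,1)),round((a+90)%180-90,1)
def comps(mask,p,s,z,box=None,amin=100):
    if box: k=np.zeros_like(mask); k[box[1]:box[3],box[0]:box[2]]=1; mask=mask&k
    n,l,t,c=cv2.connectedComponentsWithStats(mask.astype(np.uint8),connectivity=4)
    for i in range(1,n):
        if t[i,4]>amin: print(t[i],c[i].round(),fit(unproj(p,rect(l==i),z,s)*1000))
E
python3 - <<'E'
from h import *
s=get_state(); p=camera('wrist'); f=p['frame'].astype(int)
comps(f.max(2)<70,p,s,0.113,(320,130,385,210))
g=(f[:,:,1]>f[:,:,0]+20)&(f[:,:,1]>f[:,:,2]+5)
n=np.zeros_like(g); n[135:212,322:382]=1; q=np.argwhere(g&n)[:,::-1]
print('green',fit(unproj(p,q,0.099,s)*1000))
lt=(f.min(2)>200); comps(lt,p,s,0.018,(290,60,400,240))
print(proj(p,[s['eef_pos']],s))
E
```

```text
Traceback (most recent call last):
  File "h.py", line 30, in comps
    if t[i,4]>amin: print(t[i],c[i].round(),fit(unproj(p,rect(l==i),z,s)*1000))
                                            ~~~^^^^^^^^^^^^^^^^^^^^^^^^^^^^^^^
  File "h.py", line 23, in fit
    r=cv2.minAreaRect(np.asarray(pts,np.float32)[:,:2]); (w,h),a=r[1],r[2]
cv2.error: OpenCV(4.12.0) /io/opencv/modules/imgproc/src/convhull.cpp:143: error: (-215:Assertion failed) total >= 0 && (depth == CV_32F || depth == CV_32S) in function 'convexHull'
```

```bash
sed -i 's/np.asarray(pts,np.float32)\[:,:2\]/np.ascontiguousarray(np.asarray(pts,np.float32)[:,:2])/' h.py
python3 - <<'E'
from h import *
s=get_state(); p=camera('wrist'); f=p['frame'].astype(int)
comps(f.max(2)<70,p,s,0.113,(320,130,385,210))
g=(f[:,:,1]>f[:,:,0]+20)&(f[:,:,1]>f[:,:,2]+5)
n=np.zeros_like(g); n[135:212,322:382]=1; q=np.argwhere(g&n)[:,::-1]
print('green',fit(unproj(p,q,0.099,s)*1000))
lt=(f.min(2)>200); comps(lt,p,s,0.018,(290,60,400,240))
print(proj(p,[s['eef_pos']],s))
E
```

```text
[327 130  10  70 195] [331. 156.] (array([ 515.1, -144.4]), (75.0, 6.0), 14.8)
[ 340  154   36   50 1534] [357. 177.] (array([ 509.6, -175.3]), (54.8, 36.3), 16.3)
green (array([ 512.6, -175.4]), (73.7, 47.6), 17.3)
[ 316   69   34  129 1695] [328. 128.] (array([ 537.8, -141.1]), (171.4, 38.2), 15.1)
[ 367   71   28  120 1301] [383. 121.] (array([ 562.1, -202.7]), (158.3, 35.6), 21.8)
[347 144  24   7 166] [359. 147.] (array([ 536.2, -180. ]), (31.8, 8.2), -72.1)
[[321.62822669 234.1065782 ]]
```

send_rows([
  [4,-10,-15,0,0,0,85],
  [4,-10,-15,0,0,0,85],
  [4,-10,-15,0,0,0,85],
  [0,0,-10,0,0,0,85],
  [0,0,0,0,0,0,85],
  [0,0,0,0,0,0,85],
  [0,0,0,0,0,0,85],
])

```text
time_s: 3.9
eef_pos: [0.5103, -0.1684, 0.2121]
tool_rot: [0.0, 0.988, 0.155, 0.0]
ft_force: [-0.6, 0.1, 0.6]
finger_gap: 0.0849
grasp_force: 0.0
```

```bash
python3 - <<'E'
from h import *
s=get_state(); st(s); p=camera('wrist'); f=p['frame'].astype(int); save(p,'w2.png')
comps(f.max(2)<70,p,s,0.113,(240,100,400,300))
g=(f[:,:,1]>f[:,:,0]+20)&(f[:,:,1]>f[:,:,2]+5)
n=np.zeros_like(g); n[100:300,250:400]=1; q=np.argwhere(g&n)[:,::-1]
print('green',fit(unproj(p,q,0.099,s)*1000))
E
```

```text
t 3.9 tcp [ 510.3 -168.4  212.1] yaw (np.float64(-72.17), array([ 8.e-04, -1.e-04, -1.e+00])) gap 84.9 F [-0.6  0.1  0.6] g 0.0 j [-0.32  0.19 -0.19  1.18  0.    2.51]
[ 309  164   42   58 2109] [329. 192.] (array([ 510.7, -175.8]), (53.8, 36.0), 15.8)
green (array([ 513. , -174.6]), (74.3, 47.4), 16.0)
```

View pics/w2.png

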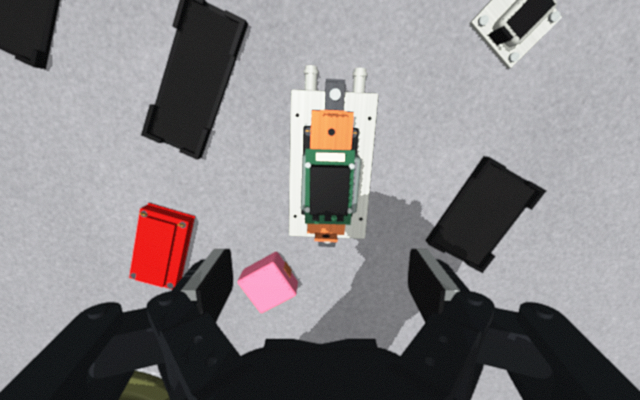

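send_rows([
  [1,-2,-10,0,0,-0.011,60],
  [1,-2,-15,0,0,-0.011,46],
  [1,-2,-15,0,0,-0.011,46],
  [0,-0.5,-20,0,0,0,46],
  [0,0,-15,0,0,0,46],
  [0,0,-8,0,0,0,46],
  [0,0,0,0,0,0,46],
  [0,0,0,0,0,0,46],
  [0,0,0,0,0,0,46],
])

```text
time_s: 4.7
eef_pos: [0.5139, -0.1758, 0.1292]
tool_rot: [0.0, 0.99, 0.138, 0.001]
ft_force: [0.0, 0.2, -0.1]
finger_gap: 0.0462
grasp_force: 0.0
```

```bash
python3 - <<'E'
from h import *
s=get_state(); st(s); p=camera('wrist'); f=p['frame'].astype(int); save(p,'w3.png')
comps(f.max(2)<60,p,s,0.113,(270,100,375,300))
g=(f[:,:,1]>f[:,:,0]+20)&(f[:,:,1]>f[:,:,2]+5)
n=np.zeros_like(g); n[100:300,250:400]=1; q=np.argwhere(g&n)[:,::-1]
print('green',fit(unproj(p,q,0.099,s)*1000))
for d in (0,5,10): print(d,[proj(p,[s['eef_pos']+[0,0,.001*d]+R.from_euler('z',yaw(s)[0]+90,degrees=True).apply([x,y*s['finger_gap']/2,0])],s)[0].round() for x in (.011,-.011) for y in (1,-1)])
E
```

```text
t 4.7 tcp [ 513.9 -175.8  129.2] yaw (np.float64(-74.14), array([ 1.6e-03, -5.0e-04, -1.0e+00])) gap 46.2 F [ 0.   0.2 -0.1] g 0.0 j [-0.33  0.25 -0.32  1.    0.    2.54]
[351 142   7  26 122] [354. 155.] (array([ 562.8, -182.5]), (15.2, 3.6), 17.4)
[ 293  187   55   76 3934] [320. 224.] (array([ 512.2, -175.1]), (52.2, 35.6), 17.0)
[270 240   6  57 234] [272. 265.] (array([ 473.7, -152.5]), (42.7, 3.4), 13.1)
[364 240  11  60 462] [370. 268.] (array([ 490.5, -216.6]), (45.4, 6.6), 20.0)
green (array([ 512.9, -175. ]), (73.8, 47.7), 16.6)
0 [array([282., 217.]), array([361., 217.]), array([284., 251.]), array([359., 251.])]
5 [array([281., 220.]), array([362., 220.]), array([283., 255.]), array([361., 255.])]
10 [array([280., 223.]), array([363., 223.]), array([282., 259.]), array([362., 258.])]
```

View pics/w3.png

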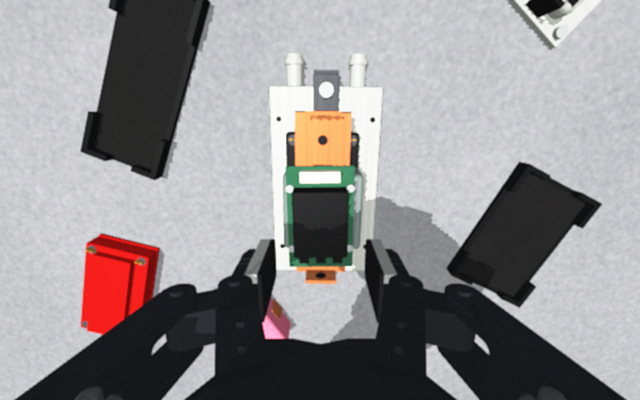

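send_rows([
  [-0.5,0,-8,0,0,0,42],
  [-0.5,0.5,-8,0,0,0,42],
  [0,0,-6,0,0,0,42],
  [0,0,0,0,0,0,42],
  [0,0,0,0,0,0,42],
])

```text
time_s: 5.17
eef_pos: [0.5115, -0.1748, 0.1055]
tool_rot: [-0.0, 0.99, 0.138, -0.001]
ft_force: [0.6, -0.1, 0.2]
finger_gap: 0.0421
grasp_force: 0.0
```

```bash
python3 - <<'E'
from h import *
s=get_state(); st(s); p=camera('wrist'); f=p['frame']; save(cv2.resize(f[120:320,220:420],None,fx=3,fy=3),'w4.png')
E
```

```text
t 5.17 tcp [ 511.5 -174.8  105.5] yaw (np.float64(-74.14), array([-1.4e-03,  5.0e-04, -1.0e+00])) gap 42.1 F [ 0.6 -0.1  0.2] g 0.0 j [-0.33  0.27 -0.35  0.95  0.    2.54]
```

View pics/w4.png

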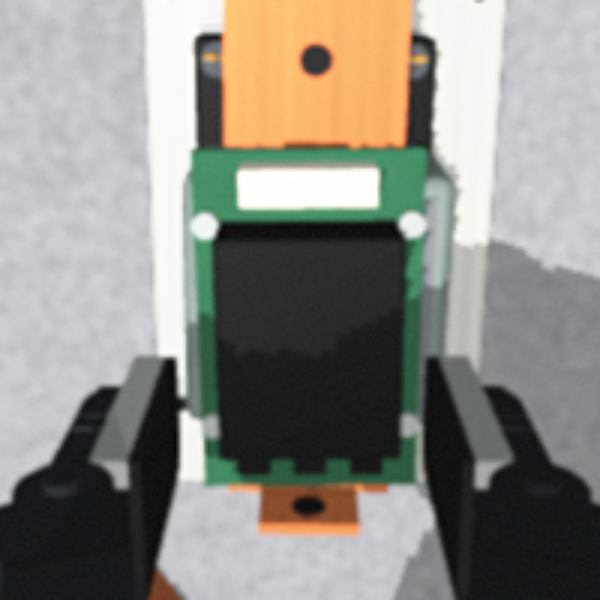

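The pad tips show at about (279,239) and (363,239), and by triangulation they sit well behind the nominal TCP, so I'll descend in small steps and watch the force.

send_rows([
  [0,0,-2,0,0,0,42],
  [0,0,-2,0,0,0,42],
  [0,0,-2,0,0,0,42],
  [0,0,0,0,0,0,42],
])

```text
time_s: 5.55
eef_pos: [0.5119, -0.175, 0.0998]
tool_rot: [-0.0, 0.99, 0.138, -0.0]
ft_force: [-0.5, 0.1, -0.1]
finger_gap: 0.0419
grasp_force: 0.0
```

send_rows([
  [0,0,-2,0,0,0,42],
  [0,0,-1,0,0,0,42],
  [0,0,0,0,0,0,42],
])

```text
time_s: 5.8
eef_pos: [0.5119, -0.175, 0.0969]
tool_rot: [-0.0, 0.99, 0.138, -0.0]
ft_force: [-0.2, -0.3, -0.2]
finger_gap: 0.042
grasp_force: 0.0
```

```bash
python3 - <<'E'
from h import *
s=get_state(); st(s); p=camera('wrist'); f=p['frame']; save(cv2.resize(f[120:320,220:420],None,fx=3,fy=3),'w5.png')
E
```

```text
t 5.8 tcp [ 511.9 -175.    96.9] yaw (np.float64(-74.14), array([-4.e-04,  1.e-04, -1.e+00])) gap 42.0 F [-0.2 -0.3 -0.2] g 0.0 j [-0.33  0.28 -0.36  0.93  0.    2.54]
```

View pics/w5.png

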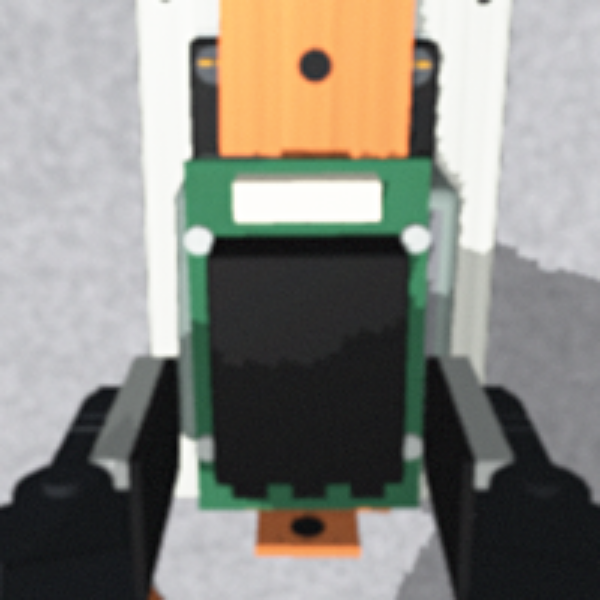

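send_rows([
  [0,0,-3,0,0,0,42],
  [0,0,-3,0,0,0,42],
  [0,0,-3,0,0,0,42],
  [0,0,0,0,0,0,42],
])

```text
time_s: 6.18
eef_pos: [0.5116, -0.1749, 0.0874]
tool_rot: [-0.0, 0.99, 0.138, -0.001]
ft_force: [-0.2, 0.6, 0.1]
finger_gap: 0.0417
grasp_force: 0.0
```

send_rows([
  [0,0,-2,0,0,0,42],
  [0,0,-2,0,0,0,42],
  [0,0,0,0,0,0,42],
])

```text
time_s: 6.43
eef_pos: [0.5118, -0.175, 0.0838]
tool_rot: [-0.0, 0.99, 0.138, -0.0]
ft_force: [0.0, -0.4, 0.5]
finger_gap: 0.0422
grasp_force: 0.0
```

send_rows([
  [0,0,-1,0,0,0,42],
  [0,0,-1,0,0,0,42],
  [0,0,0,0,0,0,42],
])

```text
time_s: 6.68
eef_pos: [0.512, -0.1751, 0.082]
tool_rot: [-0.0, 0.99, 0.138, -0.0]
ft_force: [-0.9, 0.4, 0.8]
finger_gap: 0.0419
grasp_force: 0.0
```

```bash
python3 - <<'E'
from h import *
s=get_state(); st(s); p=camera('wrist'); f=p['frame']; save(cv2.resize(f[120:320,220:420],None,fx=3,fy=3),'w6.png')
E
```

```text
t 6.68 tcp [ 512.  -175.1   82. ] yaw (np.float64(-74.14), array([-2.e-04,  1.e-04, -1.e+00])) gap 41.9 F [-0.9  0.4  0.8] g 0.0 j [-0.33  0.29 -0.38  0.9   0.    2.54]
```

View pics/w6.png

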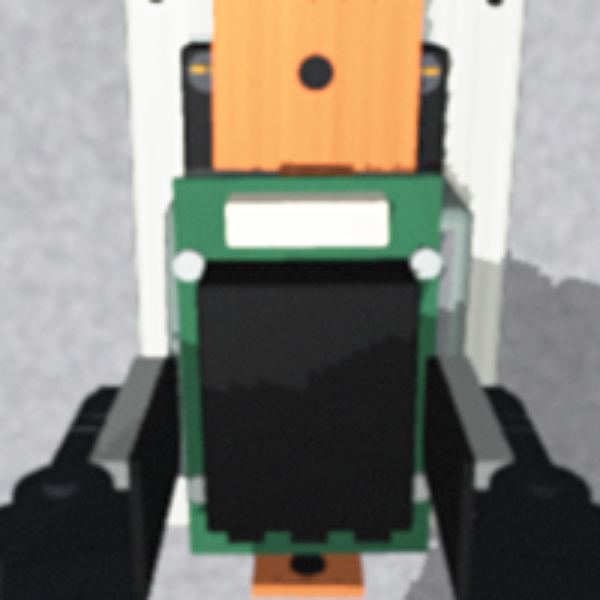

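send_rows([
  [0,0,-2,0,0,0,42],
  [0.5,-0.5,-2,0,0,0,42],
  [0,0,-1,0,0,0,42],
  [0,0,0,0,0,0,42],
])

```text
time_s: 7.07
eef_pos: [0.5123, -0.1755, 0.0768]
tool_rot: [-0.0, 0.99, 0.138, -0.0]
ft_force: [-0.2, -0.8, -0.5]
finger_gap: 0.0417
grasp_force: 0.0
```

send_rows([
  [0,0,0,0,0,0,38],
  [0,0,0,0,0,0,34],
  [0,0,0,0,0,0,30],
  [0,0,0,0,0,0,30],
  [0,0,0,0,0,0,30],
  [0,0,0,0,0,0,30],
])

```text
time_s: 7.57
eef_pos: [0.5127, -0.1756, 0.0774]
tool_rot: [0.0, 0.99, 0.138, 0.0]
ft_force: [-0.6, 0.1, 4.8]
finger_gap: 0.0343
grasp_force: 59.6
```

send_rows([
  [0,0,2,0,0,0,30],
  [0,0,4,0,0,0,30],
  [0,0,8,0,0,0,30],
  [0,0,15,0,0,0,30],
  [0,0,20,0,0,0,30],
  [0,0,15,0,0,0,30],
  [0,0,10,0,0,0,30],
  [0,0,0,0,0,0,30],
  [0,0,0,0,0,0,30],
])

```text
time_s: 8.32
eef_pos: [0.513, -0.1757, 0.1516]
tool_rot: [0.0, 0.99, 0.138, 0.0]
ft_force: [-0.5, -0.0, -0.8]
finger_gap: 0.0343
grasp_force: 59.9
```

```bash
python3 - <<'E'
from h import *
s=get_state(); st(s); p=camera('wrist'); f=p['frame']; save(f,'w7.png')
# nests in top view, refit with silhouette and print
E
```

```text
t 8.32 tcp [ 513.  -175.7  151.6] yaw (np.float64(-74.14), array([ 1.1e-03, -4.0e-04, -1.0e+00])) gap 34.3 F [-0.5 -0.  -0.8] g 59.9 j [-0.33  0.23 -0.28  1.05  0.    2.53]
```

View pics/w7.png

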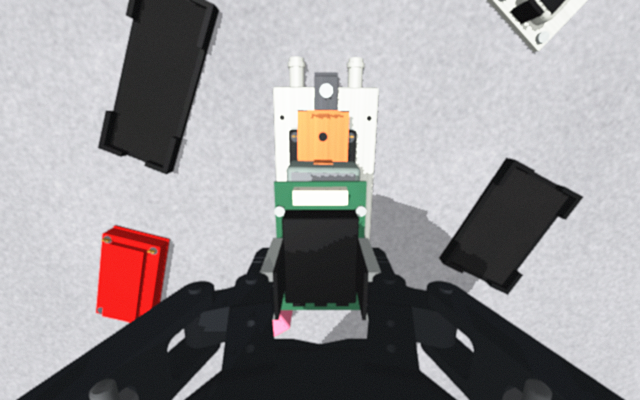

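The board is held level: block at (320,260), gripped between the pads. Next I'll turn to the board nest, stopping short of it so the wrist camera sees it.

send_rows([
  [7,16,2,0,0,0.119,30],
  [7,16,2,0,0,0.119,30],
  [7,16,2,0,0,0.119,30],
  [7,16,2,0,0,0.119,30],
  [7,16,2,0,0,0.119,30],
  [7,16,2,0,0,0.119,30],
  [8,16,2,0,0,0.119,30],
  [8,16,2,0,0,0.119,30],
  [8,16,2,0,0,0.119,30],
  [8,16,2,0,0,0.119,30],
])

```text
time_s: 9.2
eef_pos: [0.586, -0.0147, 0.1697]
tool_rot: [-0.001, 0.741, 0.672, -0.001]
ft_force: [-0.2, -0.1, -0.7]
finger_gap: 0.0341
grasp_force: 59.8
```

send_rows([
  [8,16,0,0,0,0.119,30],
  [8,16,0,0,0,0.119,30],
  [8,16,0,0,0,0.119,30],
  [8,16,0,0,0,0.119,30],
  [8,16,0,0,0,0.119,30],
  [8,16,0,0,0,0.119,30],
  [8,16,0,0,0,0.119,30],
  [8,16,0,0,0,0.119,30],
  [8,16,0,0,0,0.119,30],
  [8,16,0,0,0,0.119,30],
])

```text
time_s: 10.03
eef_pos: [0.666, 0.1451, 0.1693]
tool_rot: [-0.001, 0.237, 0.971, -0.001]
ft_force: [1.3, -0.2, -1.3]
finger_gap: 0.0343
grasp_force: 59.8
```

send_rows([
  [8,14,0,0,0,0.119,30],
  [8,14,0,0,0,0.119,30],
  [8,14,0,0,0,0.11,30],
  [0,0,0,0,0,0,30],
  [0,0,0,0,0,0,30],
  [0,0,0,0,0,0,30],
])

```text
time_s: 10.53
eef_pos: [0.6897, 0.1857, 0.1699]
tool_rot: [-0.001, 0.069, 0.998, -0.001]
ft_force: [-0.5, 0.2, -1.5]
finger_gap: 0.0346
grasp_force: 59.9
```

```bash
python3 - <<'E'
from h import *
s=get_state(); st(s); p=camera('wrist'); f=p['frame'].astype(int); save(p,'w8.png')
for m in masks_of(p,'board_nest'): print(m['xy'],m['conf'],m['pixels'].sum())
comps(f.max(2)<75,p,s,0.006,(0,0,640,230))
E
```

```text
t 10.53 tcp [689.7 185.7 169.9] yaw (np.float64(82.04), array([-0.0022, -0.001 , -1.    ])) gap 34.6 F [-0.5  0.2 -1.5] g 59.9 j [ 0.26  0.55  0.22  1.24 -0.    0.4 ]
[319.8, 64.4] 0.72 7751
[   71     0   107   167 11976] [128.  80.] (array([567.2,   1.6]), (162.3, 79.1), -7.0)
[ 284   14   74  108 7300] [320.  67.] (array([577.4, 202.2]), (100.9, 72.3), -8.1)
[  0 142  19  17 205] [  8. 149.] (array([ 608.3, -150.8]), (24.1, 15.0), -77.2)
[392 151  37  26 274] [409. 163.] (array([685.5, 287.1]), (43.2, 8.3), -60.5)
[ 281  209   78   21 1559] [319. 219.] (array([737.4, 178.6]), (90.7, 24.9), 81.9)
```

View pics/w8.png

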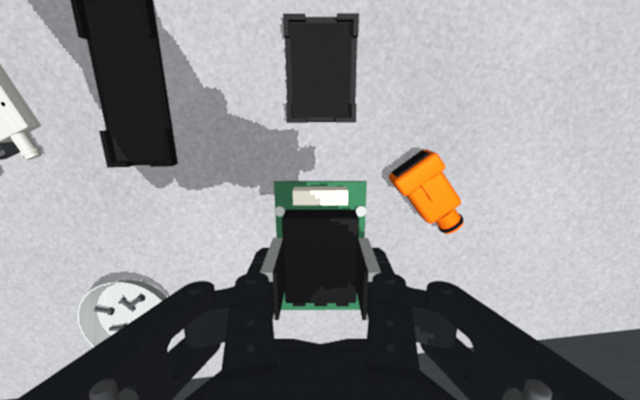

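send_rows([
  [-28,4,-10,0,0,0,30],
  [-28,4,-15,0,0,0,30],
  [-28,4,-20,0,0,0,30],
  [-28,4,-20,0,0,0,30],
  [0,0,-25,0,0,0,30],
  [0,0,-25,0,0,0,30],
  [0,0,-20,0,0,0,30],
  [0,0,-15,0,0,0,30],
  [0,0,0,0,0,0,30],
  [0,0,0,0,0,0,30],
])

```text
time_s: 11.47
eef_pos: [0.5777, 0.2016, 0.0209]
tool_rot: [-0.001, 0.069, 0.998, -0.0]
ft_force: [-0.3, -0.1, -0.1]
finger_gap: 0.0344
grasp_force: 59.9
```

```bash
python3 - <<'E'
from h import *
s=get_state(); st(s); p=camera('wrist'); f=p['frame']; save(cv2.resize(f[130:350,210:430],None,fx=2.7,fy=2.7),'w9.png')
E
```

```text
t 11.47 tcp [577.7 201.6  20.9] yaw (np.float64(82.09), array([-1.6e-03, -6.0e-04, -1.0e+00])) gap 34.4 F [-0.3 -0.1 -0.1] g 59.9 j [ 0.34  0.47 -0.27  0.83 -0.    0.47]
```

View pics/w9.png

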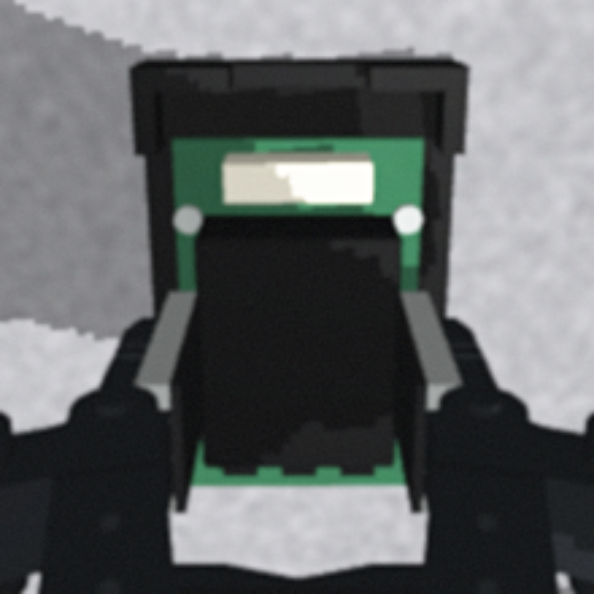

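The board at (298,310 in the crop) is centred over its nest. Now I'll lower it.

send_rows([
  [0,0,-8,0,0,0,30],
  [0,0,-8,0,0,0,30],
  [0,0,-4,0,0,0,30],
  [0,0,-2,0,0,0,30],
  [0,0,-1,0,0,0,30],
  [0,0,-1,0,0,0,30],
  [0,0,0,0,0,0,30],
  [0,0,0,0,0,0,30],
])

```text
time_s: 12.18
eef_pos: [0.5788, 0.2025, -0.0026]
tool_rot: [0.0, 0.068, 0.998, 0.0]
ft_force: [-0.7, 0.3, -1.0]
finger_gap: 0.0344
grasp_force: 59.9
```

send_rows([
  [0,0,-1,0,0,0,30],
  [0,0,-1,0,0,0,30],
  [0,0,0,0,0,0,30],
  [0,0,0,0,0,0,30],
])

```text
time_s: 12.52
eef_pos: [0.5785, 0.2024, -0.0048]
tool_rot: [-0.0, 0.068, 0.998, -0.0]
ft_force: [0.7, -0.5, -1.0]
finger_gap: 0.0339
grasp_force: 59.9
```

send_rows([
  [0,0,-1,0,0,0,30],
  [0,0,0,0,0,0,30],
  [0,0,0,0,0,0,30],
])

```text
time_s: 12.77
eef_pos: [0.5788, 0.2025, -0.0055]
tool_rot: [0.0, 0.068, 0.998, 0.0]
ft_force: [-1.0, -0.5, 2.7]
finger_gap: 0.0346
grasp_force: 60.2
```

send_rows([
  [0,0,-0.5,0,0,0,30],
  [0,0,0,0,0,0,30],
  [0,0,0,0,0,0,30],
])

```text
time_s: 13.02
eef_pos: [0.5788, 0.2025, -0.0055]
tool_rot: [0.0, 0.068, 0.998, 0.0]
ft_force: [-0.9, -1.2, 6.7]
finger_gap: 0.0342
grasp_force: 60.9
```

send_rows([
  [0,0,0,0,0,0,37],
  [0,0,0,0,0,0,42],
  [0,0,0,0,0,0,46],
  [0,0,0,0,0,0,46],
  [0,0,5,0,0,0,46],
  [0,0,15,0,0,0,46],
  [0,0,30,0,0,0,60],
  [0,0,35,0,0,0,85],
  [0,0,35,0,0,0,85],
  [0,0,35,0,0,0,85],
])

```text
time_s: 13.85
eef_pos: [0.5782, 0.2023, 0.1505]
tool_rot: [-0.0, 0.068, 0.998, -0.0]
ft_force: [0.8, -0.5, 0.5]
finger_gap: 0.0849
grasp_force: 0.0
```

send_rows([
  [35,-5,10,0,0,0,85],
  [35,-5,0,0,0,0,85],
  [35,-5,0,0,0,0,85],
  [0,0,0,0,0,0,85],
  [0,0,0,0,0,0,85],
])

```text
time_s: 14.27
eef_pos: [0.6845, 0.1868, 0.1576]
tool_rot: [-0.001, 0.069, 0.998, -0.0]
ft_force: [-1.0, 0.3, -1.0]
finger_gap: 0.0851
grasp_force: 0.0
```

```bash
python3 - <<'E'
from h import *
s=get_state(); st(s); p=camera('wrist'); f=p['frame'].astype(int); save(p,'w10.png')
g=(f[:,:,1]>f[:,:,0]+20)&(f[:,:,1]>f[:,:,2]+5); n,l,t,c=cv2.connectedComponentsWithStats(g.astype(np.uint8))
i=1+np.argmax(t[1:,4]); print('green',t[i],fit(unproj(p,np.argwhere(l==i)[:,::-1],0.016,s)*1000))
comps(f.max(2)<75,p,s,0.006,(200,0,420,230))
for m in masks_of(p,'capacitor_nest'): print(m['xy'],m['conf'],unproj(p,[m['xy']],.008,s)); comps(m['pixels'],p,s,.008)
E
```

```text
t 14.27 tcp [684.5 186.8 157.6] yaw (np.float64(82.08), array([-1.1e-03, -3.0e-04, -1.0e+00])) gap 85.1 F [-1.   0.3 -1. ] g 0.0 j [0.27 0.55 0.19 1.21 0.   0.4 ]
green [298  96  48  17 648] (array([606. , 199.6]), (46.4, 15.0), 82.0)
[ 282   16   77  112 3783] [319.  73.] (array([577.7, 202.2]), (101.5, 72.9), -7.9)
[ 301   42   40   55 2173] [321.  69.] (array([573.7, 203.2]), (49.0, 39.0), -8.0)
[394 160  26  24 245] [408. 173.] (array([688.3, 282.3]), (33.2, 9.6), -60.8)
[435.7, 195.0] 0.72 [[0.71727673 0.3103447  0.008     ]]
[ 391  155   77   87 3820] [432. 197.] (array([725.9, 312. ]), (106.8, 58.3), 30.5)
```

```bash
python3 - <<'E'
from h import *
s=get_state(); p=camera('wrist'); f=p['frame'].astype(int); print(proj(p,[[.476,.384,.006]],s))
comps(f.max(2)<75,p,s,0.006,(420,0,640,230))
save(cv2.resize(p['frame'][0:160,420:640],None,fx=3.5,fy=3.5),'w11.png')
E
```

```text
[[510.07516129 -78.44088104]]
```

View pics/w11.png

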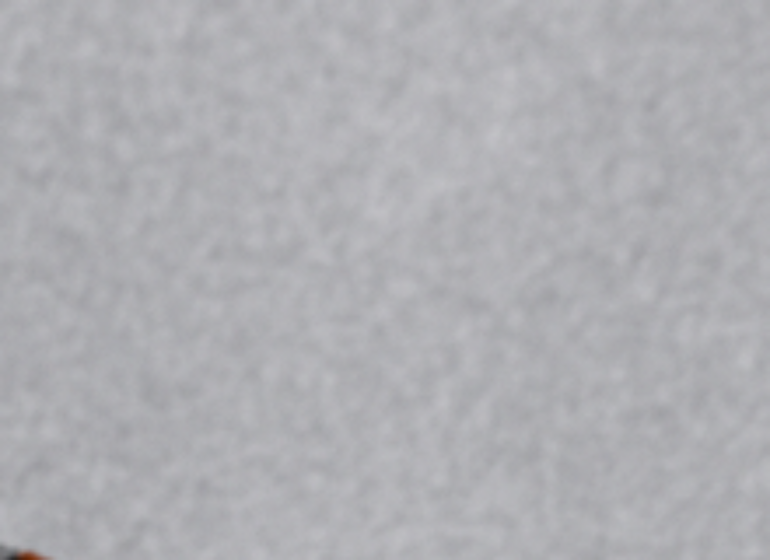

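The crop shows only bare bench; the capacitor nest is out of view from here. I'll go on to the stack for the capacitor.

send_rows([
  [-17,-36,5,0,0,0.042,85],
  [-17,-36,5,0,0,0.042,85],
  [-17,-36,5,0,0,0.042,85],
  [-17,-36,5,0,0,0.042,85],
  [-17,-36,5,0,0,0.042,85],
  [-17,-36,5,0,0,0.042,85],
  [-17,-36,5,0,0,0.042,85],
  [-17,-36,5,0,0,0.042,85],
  [-17,-36,0,0,0,0.042,85],
  [-17,-36,0,0,0,0.042,85],
])

```text
time_s: 15.25
eef_pos: [0.5118, -0.1732, 0.1998]
tool_rot: [0.001, -0.143, 0.99, -0.0]
ft_force: [1.0, 0.2, 0.2]
finger_gap: 0.085
grasp_force: 0.0
```

send_rows([
  [0,0,-10,0,0,0,85],
  [0,0,-10,0,0,0,85],
  [0,0,0,0,0,0,85],
  [0,0,0,0,0,0,85],
])

```text
time_s: 15.58
eef_pos: [0.513, -0.1709, 0.178]
tool_rot: [-0.001, -0.142, 0.99, 0.001]
ft_force: [-0.1, -0.2, 0.3]
finger_gap: 0.0849
grasp_force: 0.0
```

```bash
python3 - <<'E'
from h import *
s=get_state(); st(s); p=camera('wrist'); f=p['frame'].astype(int); save(p,'w12.png')
for n,z in [('capacitor',.089),('busbar',.054),('power_module',.040)]:
    for m in masks_of(p,n): print(n,np.round(m['xy']),round(m['conf'],2)); comps(m['pixels'],p,s,z)
h=cv2.cvtColor(p['frame'],cv2.COLOR_RGB2HSV).astype(int)
x,y=proj(p,[[.513,-.175,.089]],s)[0].astype(int); print(x,y)
for dx in range(-80,81,8): print(dx,f[y,x+dx].tolist(),f[y+dx,x].tolist())
E
```

```text
t 15.58 tcp [ 513.  -170.9  178. ] yaw (np.float64(106.3), array([-0.0014,  0.001 , -1.    ])) gap 84.9 F [-0.1 -0.2  0.3] g 0.0 j [-0.32  0.22 -0.24  1.11  0.   -0.61]
capacitor [314. 189.] 0.94
[ 281  156   67   70 4388] [313. 190.] (array([ 509.9, -177.2]), (62.6, 57.3), 14.7)
capacitor [388.  24.] 0.94
[ 351    0   87   67 3946] [392.  26.] (array([ 364.4, -156.4]), (55.0, 47.9), -42.2)
capacitor [452. 234.] 0.53
[ 415  184   94   93 4456] [461. 226.] (array([510.2, -39.1]), (76.9, 62.1), -8.3)
[387 258  31  51 768] [402. 290.] (array([578.5, -70.8]), (56.6, 27.4), 29.6)
busbar [317. 147.] 0.9
[ 291  114   49   44 2035] [315. 135.] (array([ 466. , -188.5]), (45.5, 40.1), -73.8)
[ 292  224   43   36 1341] [313. 240.] (array([ 572. , -160.5]), (44.2, 40.1), -73.8)
busbar [150. 290.] 0.25
[125 270  51  41 845] [150. 290.] (array([ 685.5, -317.8]), (65.3, 27.1), -25.3)
power_module [293. 146.] 0.73
[284 131   9  26 183] [288. 143.] (array([ 482.1, -212.5]), (25.0, 8.0), 14.3)
[338 133   8  24 160] [342. 144.] (array([ 468. , -160.6]), (22.9, 7.1), 17.2)
power_module [530.  68.] 0.73
[ 474    6  113  125 8160] [529.  68.] (array([353.7, -12.3]), (101.7, 67.6), -0.2)
314 195
-80 [187, 186, 191] [225, 129, 77]
-72 [182, 182, 186] [250, 173, 102]
-64 [185, 184, 188] [194, 111, 65]
-56 [183, 183, 186] [28, 30, 32]
-48 [181, 179, 186] [188, 108, 62]
-40 [236, 238, 234] [182, 101, 58]
-32 [133, 148, 143] [83, 93, 90]
-24 [151, 154, 160] [100, 102, 105]
-16 [153, 155, 160] [107, 108, 113]
-8 [152, 156, 161] [159, 161, 167]
0 [157, 160, 164] [157, 160, 164]
8 [158, 160, 166] [153, 155, 159]
16 [158, 162, 166] [154, 157, 162]
24 [155, 160, 165] [151, 155, 159]
32 [237, 238, 233] [246, 159, 90]
40 [240, 241, 237] [121, 72, 49]
48 [174, 174, 178] [243, 159, 93]
56 [180, 180, 185] [77, 45, 28]
64 [173, 173, 178] [230, 154, 112]
72 [185, 185, 189] [185, 185, 189]
80 [176, 176, 180] [175, 177, 180]
```

send_rows([
  [0,-2,-10,0,0,0,85],
  [0,-2,-20,0,0,0,85],
  [0,-1,-25,0,0,0,85],
  [0,0,-25,0,0,0,85],
  [0,0,-20,0,0,0,85],
  [0,0,-10,0,0,0,85],
  [0,0,0,0,0,0,85],
  [0,0,0,0,0,0,85],
  [0,0,0,0,0,0,85],
])

```text
time_s: 16.53
eef_pos: [0.5147, -0.1778, 0.0698]
tool_rot: [0.001, -0.141, 0.99, -0.0]
ft_force: [1.1, -0.0, 0.2]
finger_gap: 0.0853
grasp_force: 0.0
```

```bash
python3 - <<'E'
from h import *
s=get_state(); st(s); p=camera('wrist'); f=p['frame'].astype(int); save(p,'w13.png')
for n,z in [('capacitor',.089),('busbar',.054)]:
    for m in masks_of(p,n): 
        if m['conf']>.6: print(n,np.round(m['xy']),round(m['conf'],2)); comps(m['pixels'],p,s,z,amin=400)
E
```

```text
t 16.53 tcp [ 514.7 -177.8   69.8] yaw (np.float64(106.24), array([ 1.7e-03, -6.0e-04, -1.0e+00])) gap 85.3 F [ 1.1 -0.   0.2] g 0.0 j [-0.33  0.31 -0.39  0.87 -0.   -0.62]
capacitor [426.  15.] 0.68
[ 391    0   96   45 2319] [432.  15.] (array([ 395.3, -158.9]), (40.7, 17.0), -73.9)
capacitor [322. 237.] 0.67
[  268   181   111   115 11722] [322. 238.] (array([ 508.4, -177.9]), (65.6, 57.9), 14.7)
busbar [323. 166.] 0.84
[ 287  115   76   71 4878] [324. 149.] (array([ 466.3, -188.6]), (44.9, 41.4), -75.6)
[ 289  294   64   44 2262] [320. 313.] (array([ 580.1, -158.1]), (44.7, 36.2), -73.8)
```

send_rows([
  [-1,0.5,-12,0,0,0,85],
  [-1,0.5,-12,0,0,0,85],
  [0,0,-6,0,0,0,85],
  [0,0,-3,0,0,0,85],
  [0,0,0,0,0,0,85],
  [0,0,0,0,0,0,85],
])

```text
time_s: 17.18
eef_pos: [0.512, -0.1767, 0.0362]
tool_rot: [0.0, -0.141, 0.99, -0.0]
ft_force: [0.4, 0.4, 0.3]
finger_gap: 0.0849
grasp_force: 0.0
```

send_rows([
  [0,0,0,0,0,0,75],
  [0,0,0,0,0,0,66],
  [0,0,0,0,0,0,62],
  [0,0,0,0,0,0,58],
  [0,0,0,0,0,0,52],
  [0,0,0,0,0,0,52],
  [0,0,0,0,0,0,52],
])

```text
time_s: 17.77
eef_pos: [0.5122, -0.1769, 0.0366]
tool_rot: [0.001, -0.141, 0.99, -0.0]
ft_force: [-0.6, -0.7, 5.6]
finger_gap: 0.057
grasp_force: 64.8
```

send_rows([
  [0,0,2,0,0,0,52],
  [0,0,4,0,0,0,52],
  [0,0,10,0,0,0,52],
  [0,0,20,0,0,0,52],
  [0,0,25,0,0,0,52],
  [0,0,25,0,0,0,52],
  [2,15,15,0,0,0,52],
  [4,25,5,0,0,0,52],
  [6,38,0,0,0,0,52],
  [6,38,0,0,0,0,52],
])

```text
time_s: 18.6
eef_pos: [0.5301, -0.06, 0.1432]
tool_rot: [0.001, -0.14, 0.99, -0.0]
ft_force: [0.1, -0.0, -2.9]
finger_gap: 0.0569
grasp_force: 64.4
```

send_rows([
  [6,38,0,0,0,-0.01,52],
  [6,38,0,0,0,-0.01,52],
  [6,38,0,0,0,-0.01,52],
  [6,38,0,0,0,-0.01,52],
  [6,38,0,0,0,-0.01,52],
  [6,38,0,0,0,-0.01,52],
  [6,38,0,0,0,-0.01,52],
  [6,38,0,0,0,-0.01,52],
  [6,38,0,0,0,0,52],
  [6,38,0,0,0,0,52],
])

```text
time_s: 19.43
eef_pos: [0.5893, 0.3213, 0.1423]
tool_rot: [-0.0, -0.102, 0.995, -0.0]
ft_force: [0.6, -0.4, -1.2]
finger_gap: 0.0569
grasp_force: 64.2
```

send_rows([
  [4,38,0,0,0,0,52],
  [0,30,0,0,0,0,52],
  [0,20,0,0,0,0,52],
  [0,0,0,0,0,0,52],
  [0,0,0,0,0,0,52],
  [0,0,0,0,0,0,52],
])

```text
time_s: 19.93
eef_pos: [0.5933, 0.4067, 0.1417]
tool_rot: [-0.0, -0.101, 0.995, -0.0]
ft_force: [-0.1, 0.8, -2.2]
finger_gap: 0.0569
grasp_force: 64.5
```

```bash
python3 - <<'E'
from h import *
s=get_state(); st(s); p=camera('wrist'); f=p['frame'].astype(int); save(p,'w14.png')
print(proj(p,[[.476,.384,.006]],s))
for m in masks_of(p,'capacitor_nest'): print(np.round(m['xy']),round(m['conf'],2)); comps(m['pixels'],p,s,.008,amin=400)
comps(f.max(2)<75,p,s,0.006,(180,0,460,190))
E
```

```text
t 19.93 tcp [593.3 406.7 141.7] yaw (np.float64(101.64), array([-6.e-04, -1.e-03, -1.e+00])) gap 56.9 F [-0.1  0.8 -2.2] g 64.5 j [ 0.6   0.57  0.19  1.19 -0.    0.4 ]
[[320.78166793  58.30686519]]
[323.  53.] 0.6
[ 275    2   98  105 9348] [324.  54.] (array([474.2, 386.3]), (86.4, 86.1), 12.1)
[ 274    4   98  103 9195] [323.  55.] (array([474.6, 385.6]), (86.3, 86.3), -78.1)
```

```bash
python3 - <<'E'
from h import *
f=cv2.imread('pics/w14.png')[0:120,255:395]
cv2.imwrite('pics/w14c.png',cv2.convertScaleAbs(cv2.resize(f,None,fx=5,fy=5,interpolation=2),alpha=2.0))
E
```

```text
(no output)
```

View pics/w14c.png

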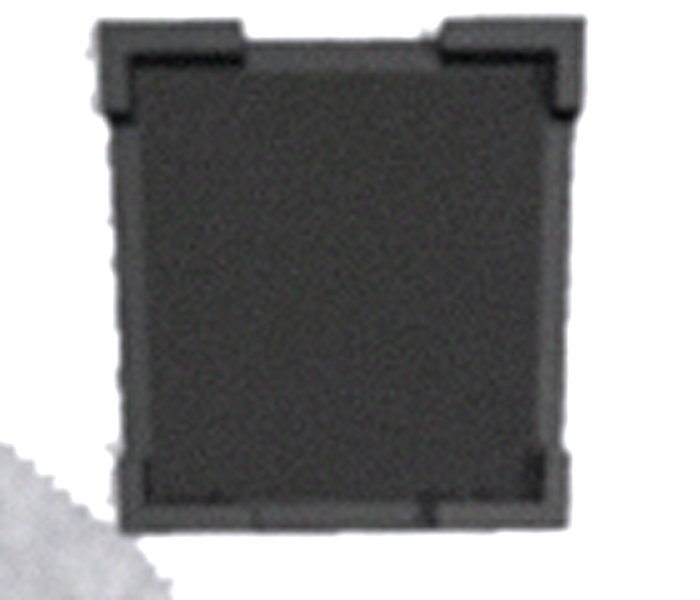

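The wide finger openings are on the left and right sides of the crop, at (120,280) and (570,280). So the present hand orientation (yaw about 102°) fits the nest.

send_rows([
  [-24,-4,-5,0,0,0.006,52],
  [-24,-4,-10,0,0,0,52],
  [-24,-4,-15,0,0,0,52],
  [-24,-4,-20,0,0,0,52],
  [-22,-5,-20,0,0,0,52],
  [0,0,-25,0,0,0,52],
  [0,0,-20,0,0,0,52],
  [0,0,-12,0,0,0,52],
  [0,0,0,0,0,0,52],
  [0,0,0,0,0,0,52],
])

```text
time_s: 20.87
eef_pos: [0.4759, 0.3857, 0.0149]
tool_rot: [-0.0, -0.104, 0.995, -0.0]
ft_force: [-0.1, 0.0, -1.6]
finger_gap: 0.057
grasp_force: 64.5
```

```bash
python3 - <<'E'
from h import *
s=get_state(); st(s); p=camera('wrist'); f=p['frame'].astype(int); save(p,'w15.png')
# dark nest extent each side of capacitor at rows near top
for m in masks_of(p,'capacitor'): print('cap',np.round(m['xy']),round(m['conf'],2)); comps(m['pixels'],p,s,s['eef_pos'][2]+.0524,amin=400)
for m in masks_of(p,'capacitor_nest'): print('nest',np.round(m['xy']),round(m['conf'],2)); comps(m['pixels'],p,s,.010,amin=300)
E
```

```text
t 20.87 tcp [475.9 385.7  14.9] yaw (np.float64(101.92), array([-5.e-04, -5.e-04, -1.e+00])) gap 57.0 F [-0.1  0.  -1.6] g 64.5 j [ 0.68  0.48 -0.28  0.82 -0.    0.47]
cap [321. 272.] 0.97
[  253   200   138   142 17706] [321. 270.] (array([471. , 385.6]), (67.7, 56.9), 10.8)
nest [322. 183.] 0.62
[ 245  163  151   60 6083] [320. 184.] (array([449.8, 380.9]), (87.6, 35.8), -76.8)
```

send_rows([
  [-1,0,-8,0,0,0,52],
  [0,0,-8,0,0,0,52],
  [0,0,-4,0,0,0,52],
  [0,0,-2,0,0,0,52],
  [0,0,-1,0,0,0,52],
  [0,0,-1,0,0,0,52],
  [0,0,0,0,0,0,52],
  [0,0,0,0,0,0,52],
])

```text
time_s: 21.68
eef_pos: [0.4747, 0.3865, -0.0092]
tool_rot: [0.0, -0.104, 0.995, 0.0]
ft_force: [-0.0, 0.2, -2.3]
finger_gap: 0.0569
grasp_force: 64.5
```

send_rows([
  [0,0,-1,0,0,0,52],
  [0,0,0,0,0,0,52],
  [0,0,-1,0,0,0,52],
  [0,0,0,0,0,0,52],
  [0,0,0,0,0,0,52],
])

```text
time_s: 22.1
eef_pos: [0.4746, 0.3864, -0.0113]
tool_rot: [0.0, -0.104, 0.995, -0.0]
ft_force: [-0.0, 0.0, -2.1]
finger_gap: 0.057
grasp_force: 64.5
```

send_rows([
  [0,0,-0.5,0,0,0,52],
  [0,0,0,0,0,0,52],
  [0,0,0,0,0,0,52],
])

```text
time_s: 22.35
eef_pos: [0.4746, 0.3864, -0.0114]
tool_rot: [0.0, -0.104, 0.995, 0.0]
ft_force: [-1.5, -1.1, 4.6]
finger_gap: 0.0571
grasp_force: 65.0
```

send_rows([
  [0,0,-0.5,0,0,0,52],
  [0,0,0,0,0,0,52],
  [0,0,0,0,0,0,52],
])

```text
time_s: 22.6
eef_pos: [0.4747, 0.3865, -0.0114]
tool_rot: [0.0, -0.104, 0.995, 0.0]
ft_force: [-3.7, -1.4, 7.2]
finger_gap: 0.0571
grasp_force: 65.8
```

send_rows([
  [0,0,0,0,0,0,60],
  [0,0,0,0,0,0,70],
  [0,0,0,0,0,0,85],
  [0,0,0,0,0,0,85],
  [0,0,5,0,0,0,85],
  [0,0,15,0,0,0,85],
  [0,0,30,0,0,0,85],
  [0,0,35,0,0,0,85],
  [0,0,35,0,0,0,85],
  [0,0,35,0,0,0,85],
])

```text
time_s: 23.43
eef_pos: [0.4744, 0.3862, 0.1445]
tool_rot: [-0.0, -0.104, 0.995, -0.0]
ft_force: [0.6, 0.7, -0.4]
finger_gap: 0.0851
grasp_force: 0.0
```

send_rows([
  [30,4,10,0,0,0,85],
  [30,4,10,0,0,0,85],
  [30,4,0,0,0,0,85],
  [10,0,0,0,0,0,85],
  [0,0,0,0,0,0,85],
])

```text
time_s: 23.85
eef_pos: [0.5771, 0.3983, 0.1626]
tool_rot: [0.001, -0.104, 0.995, 0.0]
ft_force: [-1.8, -0.0, -0.7]
finger_gap: 0.0852
grasp_force: 0.0
```

```bash
python3 - <<'E'
from h import *
s=get_state(); st(s); p=camera('wrist'); f=p['frame'].astype(int); save(p,'w16.png')
for m in masks_of(p,'capacitor'): print('cap',np.round(m['xy']),round(m['conf'],2)); comps(m['pixels'],p,s,.041,amin=400)
for m in masks_of(p,'capacitor_nest'): print('nest',np.round(m['xy']),round(m['conf'],2)); comps(m['pixels'],p,s,.008,amin=300)
E
```

```text
t 23.85 tcp [577.1 398.3 162.6] yaw (np.float64(101.88), array([ 1.3e-03,  3.0e-04, -1.0e+00])) gap 85.2 F [-1.8 -0.  -0.7] g 0.0 j [ 0.6   0.53  0.16  1.21 -0.    0.4 ]
cap [333.  76.] 0.93
[ 299   42   66   70 4437] [331.  76.] (array([475.9, 388. ]), (57.7, 57.5), -78.2)
nest [299.  85.] 0.75
[ 285   31   89   94 3221] [325.  80.] (array([474.7, 386.4]), (86.5, 86.1), 12.1)
```

send_rows([
  [-4,-38,2,0,0,0.0075,85],
  [-4,-38,2,0,0,0.0075,85],
  [-4,-38,2,0,0,0.0075,85],
  [-4,-38,2,0,0,0.0075,85],
  [-4,-38,2,0,0,0.0075,85],
  [-4,-38,2,0,0,0.0075,85],
  [-4,-38,2,0,0,0.0075,85],
  [-4,-38,2,0,0,0.0075,85],
  [-4,-38,2,0,0,0.0075,85],
  [-4,-38,2,0,0,0.0075,85],
])

```text
time_s: 24.83
eef_pos: [0.5328, 0.0174, 0.1831]
tool_rot: [0.0, -0.142, 0.99, 0.0]
ft_force: [-0.5, -0.7, -0.6]
finger_gap: 0.0853
grasp_force: 0.0
```

send_rows([
  [-5,-38,0,0,0,0,85],
  [-5,-38,0,0,0,0,85],
  [-5,-38,0,0,0,0,85],
  [-5,-38,0,0,0,0,85],
  [-3,-38,0,0,0,0,85],
  [0,0,-20,0,0,0,85],
  [0,0,0,0,0,0,85],
  [0,0,0,0,0,0,85],
])

```text
time_s: 25.5
eef_pos: [0.5097, -0.1705, 0.162]
tool_rot: [-0.001, -0.142, 0.99, 0.001]
ft_force: [0.2, 0.2, -0.2]
finger_gap: 0.0849
grasp_force: 0.0
```

```bash
python3 - <<'E'
from h import *
s=get_state(); st(s); p=camera('wrist'); f=p['frame'].astype(int); save(p,'w17.png')
for n,z in [('busbar',.054),('power_module',.040)]:
    for m in masks_of(p,n): print(n,np.round(m['xy']),round(m['conf'],2)); comps(m['pixels'],p,s,z)
o=(f[:,:,0]>f[:,:,2]+50)&(f[:,:,0]>120); comps(o,p,s,.054,(240,80,400,330))
E
```

```text
t 25.5 tcp [ 509.7 -170.5  162. ] yaw (np.float64(106.28), array([-0.0026,  0.0015, -1.    ])) gap 84.9 F [ 0.2  0.2 -0.2] g 0.0 j [-0.32  0.22 -0.27  1.08  0.   -0.61]
busbar [314. 191.] 0.85
[ 289  118   50  153 6892] [313. 190.] (array([ 519.4, -174. ]), (150.6, 44.5), 15.1)
power_module [541.  73.] 0.9
[ 479    4  120  131 9204] [538.  69.] (array([354. , -12.6]), (101.9, 69.6), -0.1)
power_module [338. 185.] 0.58
[281 135  10 104 818] [285. 185.] (array([ 520.5, -202.3]), (105.3, 8.6), 15.2)
[335 136  12 104 845] [340. 186.] (array([ 506.4, -150. ]), (105.6, 9.1), 15.2)
[ 285  118   54  145 6604] [312. 188.] (array([ 515.4, -176.6]), (141.3, 52.5), 16.1)
[297 266  28   6 121] [311. 269.] (array([ 591. , -156.1]), (27.7, 5.3), -76.8)
```

send_rows([
  [1,-2,-15,0,0,-0.008,70],
  [1,-2,-20,0,0,-0.008,60],
  [1,-1,-25,0,0,0,52],
  [0,0,-25,0,0,0,52],
  [0,0,-20,0,0,0,52],
  [0,0,-12,0,0,0,52],
  [0,0,0,0,0,0,52],
  [0,0,0,0,0,0,52],
  [0,0,0,0,0,0,52],
])

```text
time_s: 26.4
eef_pos: [0.5158, -0.1762, 0.047]
tool_rot: [0.001, -0.134, 0.991, -0.0]
ft_force: [0.1, 0.1, 0.5]
finger_gap: 0.052
grasp_force: 0.0
```

```bash
python3 - <<'E'
from h import *
s=get_state(); st(s); p=camera('wrist'); f=p['frame'].astype(int); save(p,'w18.png')
for n,z in [('busbar',.054),('power_module',.040)]:
    for m in masks_of(p,n)[:2]: print(n,np.round(m['xy']),round(m['conf'],2)); comps(m['pixels'],p,s,z,amin=400)
o=(f[:,:,0]>f[:,:,2]+50)&(f[:,:,0]>120)
for v in range(150,340,15):
    c=np.where(o[v,230:420])[0]+230
    if len(c)>5: 
        a,b=unproj(p,[[c[0],v],[c[-1],v]],.054,s)[:,:2]*1000; print(v,c[0],c[-1],a.round(1),b.round(1),((a+b)/2).round(1),np.hypot(*(a-b)).round(1))
E
```

```text
t 26.4 tcp [ 515.8 -176.2   47. ] yaw (np.float64(105.44), array([ 1.7e-03, -5.0e-04, -1.0e+00])) gap 52.0 F [0.1 0.1 0.5] g 0.0 j [-0.33  0.33 -0.42  0.82  0.   -0.6 ]
busbar [318. 220.] 0.97
[  278   114    86   229 17528] [320. 223.] (array([ 515.3, -175.7]), (141.4, 44.7), 15.3)
busbar [ 41. 130.] 0.55
[    0    22   111   226 17628] [ 45. 134.] (array([ 504.9, -334. ]), (109.4, 53.1), -9.7)
power_module [281. 222.] 0.97
[ 267  142   17  161 1719] [276. 219.] (array([ 520.4, -202.7]), (105.9, 7.1), 15.2)
[ 356  143   18  161 1699] [364. 223.] (array([ 506.6, -149.9]), (106.2, 7.5), 15.7)
power_module [621.  81.] 0.59
[ 576    0   64  130 4757] [618.  75.] (array([387.8, -50.9]), (67.5, 33.4), 32.1)
150 279 362 [ 470.5 -210.4] [ 458.9 -168.1] [ 464.7 -189.3] 43.9
165 279 361 [ 478.3 -208.6] [ 466.7 -166.2] [ 472.5 -187.4] 44.0
180 280 361 [ 486.2 -206.2] [ 474.6 -163.8] [ 480.4 -185. ] 44.0
195 281 360 [ 494.3 -203.8] [ 482.8 -161.7] [ 488.5 -182.8] 43.6
210 281 359 [ 502.8 -201.8] [ 491.3 -159.7] [ 497.  -180.7] 43.7
225 281 358 [ 511.6 -199.7] [ 500.  -157.5] [ 505.8 -178.6] 43.8
240 282 357 [ 520.4 -197. ] [ 509.  -155.3] [ 514.7 -176.2] 43.3
255 282 357 [ 529.7 -194.8] [ 518.1 -152.4] [ 523.9 -173.6] 44.0
270 282 356 [ 539.3 -192.6] [ 527.7 -150.1] [ 533.5 -171.3] 44.1
285 283 356 [ 549.1 -189.7] [ 537.4 -147.1] [ 543.2 -168.4] 44.2
300 283 355 [ 559.3 -187.2] [ 547.6 -144.5] [ 553.5 -165.9] 44.3
315 284 354 [ 569.7 -184.1] [ 558.1 -141.9] [ 563.9 -163. ] 43.8
330 285 354 [ 580.5 -180.9] [ 568.9 -138.6] [ 574.7 -159.8] 43.9
```

send_rows([
  [-1,0,-10,0,0,-0.005,50],
  [-1,0,-8,0,0,0,50],
  [0,0,-5,0,0,0,50],
  [0,0,-2,0,0,0,50],
  [0,0,0,0,0,0,50],
  [0,0,0,0,0,0,50],
])

```text
time_s: 27.05
eef_pos: [0.5123, -0.1765, 0.0203]
tool_rot: [-0.0, -0.131, 0.991, 0.0]
ft_force: [-0.2, 0.0, -0.8]
finger_gap: 0.0502
grasp_force: 0.0
```

send_rows([
  [0,0,-2,0,0,0,50],
  [0,0,-2,0,0,0,50],
  [0,0,-1,0,0,0,50],
  [0,0,0,0,0,0,50],
  [0,0,0,0,0,0,50],
])

```text
time_s: 27.47
eef_pos: [0.5126, -0.1766, 0.0157]
tool_rot: [-0.0, -0.131, 0.991, -0.0]
ft_force: [-0.6, 0.4, -0.6]
finger_gap: 0.0498
grasp_force: 0.0
```

send_rows([
  [0,0,-1,0,0,0,50],
  [0,0,-1,0,0,0,50],
  [0,0,0,0,0,0,50],
  [0,0,0,0,0,0,50],
])

```text
time_s: 27.8
eef_pos: [0.5128, -0.1766, 0.0139]
tool_rot: [0.0, -0.131, 0.991, -0.0]
ft_force: [-0.5, 0.1, 3.0]
finger_gap: 0.0496
grasp_force: 1.4
```

send_rows([
  [0.5,0,3,0,0,0,50],
  [0.5,0,4,0,0,0,50],
  [0,0,2.5,0,0,0,50],
  [0,0,0,0,0,0,50],
  [0,0,0,0,0,0,50],
])

```text
time_s: 28.22
eef_pos: [0.5138, -0.1767, 0.0235]
tool_rot: [0.0, -0.131, 0.991, -0.0]
ft_force: [0.1, -0.1, -0.0]
finger_gap: 0.0499
grasp_force: 0.0
```

send_rows([
  [0,0,0,0,0,0,46],
  [0,0,0,0,0,0,42],
  [0,0,0,0,0,0,38],
  [0,0,0,0,0,0,38],
  [0,0,0,0,0,0,38],
  [0,0,0,0,0,0,38],
])

```text
time_s: 28.72
eef_pos: [0.5136, -0.1767, 0.0236]
tool_rot: [0.0, -0.131, 0.991, -0.0]
ft_force: [-1.7, 0.9, 5.0]
finger_gap: 0.0417
grasp_force: 60.1
```

send_rows([
  [0,0,1,0,0,0,38],
  [0,0,2,0,0,0,38],
  [0,0,4,0,0,0,38],
  [0,0,8,0,0,0,38],
  [0,0,15,0,0,0,38],
  [0,0,20,0,0,0,38],
  [0,0,20,0,0,0,38],
  [0,0,10,0,0,0,38],
  [0,0,0,0,0,0,38],
  [0,0,0,0,0,0,38],
])

```text
time_s: 29.55
eef_pos: [0.514, -0.1767, 0.1035]
tool_rot: [0.001, -0.131, 0.991, -0.0]
ft_force: [-1.0, -0.6, -3.2]
finger_gap: 0.0416
grasp_force: 61.3
```

```bash
python3 - <<'E'
from h import *
s=get_state(); st(s); print(s['wrist_torque'].round(2)); p=camera('wrist'); f=p['frame'].astype(int); save(p,'w19.png')
zt=s['eef_pos'][2]+.0304
for m in masks_of(p,'busbar')[:1]: print(np.round(m['xy']),round(m['conf'],2)); comps(m['pixels'],p,s,zt,amin=400)
o=(f[:,:,0]>f[:,:,2]+50)&(f[:,:,0]>120)
for v in range(150,340,30):
    c=np.where(o[v,230:420])[0]+230
    if len(c)>5: 
        a,b=unproj(p,[[c[0],v],[c[-1],v]],zt,s)[:,:2]*1000; print(v,c[0],c[-1],((a+b)/2).round(1),np.hypot(*(a-b)).round(1))
E
```

```text
t 29.55 tcp [ 514.  -176.7  103.5] yaw (np.float64(105.08), array([ 1.2e-03, -4.0e-04, -1.0e+00])) gap 41.6 F [-1.  -0.6 -3.2] g 61.3 j [-0.33  0.27 -0.35  0.95  0.   -0.59]
[-0.04  0.01 -0.01]
[323. 222.] 0.94
[  270   120   101   223 19772] [320. 225.] (array([ 504.4, -178.3]), (118.0, 45.2), 14.9)
150 272 368 [ 460.2 -190.5] 43.3
180 273 367 [ 473.5 -186.9] 43.6
210 275 366 [ 487.6 -182.9] 43.4
240 278 362 [ 502.7 -179.1] 41.3
270 279 361 [ 518.7 -174.8] 41.6
300 278 362 [ 535.7 -170.3] 44.0
330 279 361 [ 553.9 -165.4] 44.4
```

```bash
python3 - <<'E'
from h import *
s=get_state(); p=camera('wrist'); f=p['frame'].astype(int)
print(proj(p,[[.565,.003,.006]],s)); comps(f.max(2)<75,p,s,.006,(400,100,640,330),400)
for m in masks_of(p,'busbar_nest')[:2]: print(np.round(m['xy']),round(m['conf'],2)); comps(m['pixels'],p,s,.006,amin=400)
p=camera('top')
for n in ('busbar_nest','module_nest'):
  for m in masks_of(p,n)[:2]: print(n,np.round(m['xy']),round(m['conf'],2)); comps(m['pixels'],p,s,.006,amin=400)
E
```

```text
[[478.93613028 287.68732277]]
[  400   202   165   128 11080] [481. 275.] (array([546.7,  -6.4]), (152.5, 138.8), -75.1)
[615 299  25  31 407] [631. 319.] (array([557.8, 164.8]), (37.8, 24.1), 31.6)
[501. 254.] 0.83
[ 445  201  121  109 6794] [503. 253.] (array([530.5,  11.8]), (97.3, 82.9), -7.6)
busbar_nest [324. 190.] 0.78
[ 310  161   26   54 1159] [322. 187.] (array([567.3,   4.4]), (168.5, 69.6), -7.0)
busbar_nest [223. 142.] 0.74
[215 125  25  31 427] [226. 141.] (array([725.3, 311.9]), (103.6, 53.3), 35.7)
module_nest [320. 190.] 0.29
[ 309  160   27   56 1227] [322. 188.] (array([565.7,   4.1]), (171.2, 73.7), -6.6)
```

send_rows([
  [0,10,20,0,0,0,38],
  [20,20,20,0,0,-0.045,38],
  [26,20,15,0,0,-0.045,38],
  [30,20,0,0,0,-0.045,38],
  [30,20,0,0,0,-0.045,38],
  [30,20,0,0,0,-0.045,38],
  [30,20,0,0,0,-0.045,38],
  [25,16,0,0,0,-0.045,38],
  [14,10,0,0,0,-0.045,38],
  [6,4,0,0,0,-0.026,38],
])

```text
time_s: 30.73
eef_pos: [0.7265, -0.0142, 0.1566]
tool_rot: [-0.0, 0.061, 0.998, 0.0]
ft_force: [-0.7, -0.7, -2.8]
finger_gap: 0.0416
grasp_force: 62.0
```

send_rows([
  [0,0,0,0,0,0,38],
  [0,0,0,0,0,0,38],
  [0,0,0,0,0,0,38],
])

```text
time_s: 30.98
eef_pos: [0.7237, -0.0171, 0.1577]
tool_rot: [-0.001, 0.061, 0.998, -0.0]
ft_force: [-0.2, 0.1, -3.4]
finger_gap: 0.0415
grasp_force: 62.0
```

```bash
python3 - <<'E'
from h import *
s=get_state(); st(s); p=camera('wrist'); f=p['frame'].astype(int); save(p,'w20.png')
print(proj(p,[[.566,.0035,.006]],s)); comps(f.max(2)<75,p,s,.006,(200,0,440,200),400)
for m in masks_of(p,'busbar_nest')[:2]: print(np.round(m['xy']),round(m['conf'],2)); comps(m['pixels'],p,s,.006,amin=400)
zt=s['eef_pos'][2]+.0304
o=(f[:,:,0]>f[:,:,2]+50)&(f[:,:,0]>120)
for v in range(130,340,20):
    c=np.where(o[v,230:420])[0]+230
    if len(c)>5: 
        a,b=unproj(p,[[c[0],v],[c[-1],v]],zt,s)[:,:2]*1000; print(v,c[0],c[-1],((a+b)/2).round(1),np.hypot(*(a-b)).round(1))
E
```

```text
t 30.98 tcp [723.7 -17.1 157.7] yaw (np.float64(82.98), array([-1.4e-03, -3.0e-04, -1.0e+00])) gap 41.5 F [-0.2  0.1 -3.4] g 62.0 j [-0.02  0.58  0.23  1.23 -0.    0.1 ]
[[320.68529082  15.53784356]]
[ 285    0   74  107 7668] [321.  52.] (array([ 6.e+02, -2.e-01]), (93.8, 71.2), -7.1)
[319.  56.] 0.93
[ 284    0   76  107 7809] [322.  53.] (array([600.1,   0.7]), (93.8, 72.4), -7.1)
130 270 370 [659.8  -8.9] 44.3
150 271 369 [668.5 -10. ] 44.2
170 273 368 [677.6 -10.9] 43.7
190 274 367 [687.  -12.1] 43.6
210 275 366 [696.8 -13.3] 43.5
230 275 365 [706.9 -14.8] 43.8
250 279 362 [717.6 -15.9] 41.3
270 280 361 [728.6 -17.2] 41.1
290 278 363 [740.1 -18.7] 44.1
310 278 361 [752.1 -20.7] 44.0
330 280 360 [764.6 -22. ] 43.3
```

send_rows([
  [-30,4,0,0,0,0,38],
  [-36,5,-5,0,0,0,38],
  [-36,5,-10,0,0,0,38],
  [-36,5,-15,0,0,0,38],
  [-15,2,-20,0,0,0,38],
  [-6,0.6,-25,0,0,0,38],
  [0,0,-25,0,0,0,38],
  [0,0,-25,0,0,0,38],
  [0,0,-15,0,0,0,38],
  [0,0,-10,0,0,0,38],
])

```text
time_s: 31.92
eef_pos: [0.5638, 0.0045, 0.0068]
tool_rot: [-0.001, 0.062, 0.998, -0.0]
ft_force: [-0.9, -0.1, -2.5]
finger_gap: 0.0418
grasp_force: 61.9
```

send_rows([
  [0,0,0,0,0,0,38],
  [0,0,0,0,0,0,38],
  [0,0,0,0,0,0,38],
])

```text
time_s: 32.17
eef_pos: [0.5668, 0.0048, 0.0096]
tool_rot: [0.001, 0.061, 0.998, 0.0]
ft_force: [0.4, 0.2, -2.4]
finger_gap: 0.0415
grasp_force: 61.9
```

```bash
python3 - <<'E'
from h import *
s=get_state(); st(s); p=camera('wrist'); f=p['frame'].astype(int); save(p,'w21.png')
zt=s['eef_pos'][2]+.0304
o=(f[:,:,0]>f[:,:,2]+50)&(f[:,:,0]>120); d=f.max(2)<75
for v in range(90,250,12):
    c=np.where(o[v,200:440])[0]+200
    e=np.where(f[v,200:440].max(1)<80)[0]+200
    if len(e)>5:
        a,b=unproj(p,[[e[0],v],[e[-1],v]],.006,s)[:,:2]*1000; print(v,'nest',e[0],e[-1],((a+b)/2).round(1),np.hypot(*(a-b)).round(1),end=' ')
    if len(c)>5: 
        a,b=unproj(p,[[c[0],v],[c[-1],v]],zt,s)[:,:2]*1000; print('bar',c[0],c[-1],((a+b)/2).round(1),np.hypot(*(a-b)).round(1),end='')
    print()
E
```

```text
t 32.17 tcp [566.8   4.8   9.6] yaw (np.float64(82.95), array([ 0.0022,  0.    , -1.    ])) gap 41.5 F [ 0.4  0.2 -2.4] g 61.9 j [ 0.01  0.41 -0.4   0.76 -0.    0.13]
90 nest 248 386 [483.8  13.9] 73.6 
102 nest 249 385 [489.9  13.1] 73.3 
114 nest 250 384 [496.1  12.3] 73.0 
126 nest 250 383 [502.3  11.2] 73.3 bar 270 371 [501.   13.5] 44.5
138 nest 252 383 [508.8  10.9] 73.0 bar 271 370 [506.1  12.9] 44.1
150 nest 252 382 [515.4   9.8] 73.2 bar 271 369 [511.4  12. ] 44.1
162 nest 253 381 [522.1   8.9] 72.9 bar 272 369 [516.8  11.5] 44.2
174 nest 258 377 [529.1   8.3] 68.6 bar 273 368 [522.3  10.8] 43.8
186 nest 259 376 [536.1   7.4] 68.2 bar 273 368 [528.   10.1] 44.3
198 nest 259 376 [543.4   6.5] 69.0 bar 274 367 [533.8   9.4] 43.9
210 nest 260 375 [550.8   5.6] 68.6 bar 274 366 [539.7   8.4] 43.9
222 nest 261 375 [558.4   4.9] 68.9 bar 275 366 [545.7   7.9] 44.0
234 nest 262 374 [566.2   3.9] 68.5 bar 275 365 [551.9   6.9] 44.0
246 nest 272 368 [574.3   4.1] 59.4 bar 278 362 [558.3   6.1] 41.6
```

send_rows([
  [-1,-1.5,-8,0,0,0,38],
  [0,0,-8,0,0,0,38],
  [0,0,-5,0,0,0,38],
  [0,0,-2,0,0,0,38],
  [0,0,-1,0,0,0,38],
  [0,0,0,0,0,0,38],
  [0,0,0,0,0,0,38],
  [0,0,0,0,0,0,38],
])

```text
time_s: 32.88
eef_pos: [0.5649, 0.0036, -0.0156]
tool_rot: [0.0, 0.061, 0.998, 0.0]
ft_force: [0.3, -0.1, -2.6]
finger_gap: 0.0417
grasp_force: 62.0
```

send_rows([
  [0,0,-1,0,0,0,38],
  [0,0,-1,0,0,0,38],
  [0,0,0,0,0,0,38],
  [0,0,0,0,0,0,38],
])

```text
time_s: 33.22
eef_pos: [0.5645, 0.0035, -0.0178]
tool_rot: [-0.0, 0.061, 0.998, -0.0]
ft_force: [0.2, 0.4, -2.9]
finger_gap: 0.0416
grasp_force: 62.0
```

send_rows([
  [0,0,-0.5,0,0,0,38],
  [0,0,0,0,0,0,38],
  [0,0,0,0,0,0,38],
])

```text
time_s: 33.47
eef_pos: [0.5647, 0.0035, -0.0183]
tool_rot: [0.0, 0.061, 0.998, -0.0]
ft_force: [-0.1, -0.1, -2.8]
finger_gap: 0.0418
grasp_force: 62.0
```

send_rows([
  [0,0,-0.5,0,0,0,38],
  [0,0,0,0,0,0,38],
  [0,0,0,0,0,0,38],
])

```text
time_s: 33.72
eef_pos: [0.5646, 0.0035, -0.0183]
tool_rot: [0.0, 0.061, 0.998, 0.0]
ft_force: [-2.4, 0.0, 5.1]
finger_gap: 0.0418
grasp_force: 62.8
```

send_rows([
  [0,0,0,0,0,0,46],
  [0,0,0,0,0,0,52],
  [0,0,0,0,0,0,52],
  [0,0,0,0,0,0,52],
  [0,0,5,0,0,0,52],
  [0,0,15,0,0,0,52],
  [0,0,30,0,0,0,60],
  [0,0,35,0,0,0,85],
  [0,0,40,0,0,0,85],
  [0,0,40,0,0,0,85],
])

```text
time_s: 34.55
eef_pos: [0.5639, 0.0035, 0.1479]
tool_rot: [-0.0, 0.061, 0.998, -0.0]
ft_force: [1.9, -0.1, -1.2]
finger_gap: 0.0848
grasp_force: 0.0
```

send_rows([
  [25,-4,15,0,0,0,85],
  [25,-4,10,0,0,0,85],
  [0,0,0,0,0,0,85],
  [0,0,0,0,0,0,85],
  [0,0,0,0,0,0,85],
])

```text
time_s: 34.97
eef_pos: [0.6136, -0.0044, 0.1705]
tool_rot: [-0.001, 0.061, 0.998, -0.0]
ft_force: [0.2, 0.1, -0.1]
finger_gap: 0.085
grasp_force: 0.0
```

```bash
python3 - <<'E'
from h import *
s=get_state(); st(s); p=camera('wrist'); f=p['frame'].astype(int); save(p,'w22.png')
for n,z in [('busbar',.012),('busbar_nest',.008)]:
  for m in masks_of(p,n)[:2]: print(n,np.round(m['xy']),round(m['conf'],2)); comps(m['pixels'],p,s,z,amin=400)
o=(f[:,:,0]>f[:,:,2]+50)&(f[:,:,0]>120)
for v in range(60,300,20):
    c=np.where(o[v,200:440])[0]+200
    if len(c)>5: 
        a,b=unproj(p,[[c[0],v],[c[-1],v]],.012,s)[:,:2]*1000; print(v,'bar',c[0],c[-1],((a+b)/2).round(1),np.hypot(*(a-b)).round(1))
E
```

```text
t 34.97 tcp [613.6  -4.4 170.5] yaw (np.float64(82.96), array([-1.7e-03,  1.0e-04, -1.0e+00])) gap 85.0 F [ 0.2  0.1 -0.1] g 0.0 j [-0.01  0.36 -0.07  1.14  0.    0.12]
busbar [322. 129.] 0.97
[ 301   61   44  142 5684] [322. 129.] (array([566.7,   4.2]), (146.8, 44.2), -7.2)
busbar [134. 105.] 0.19
[  71   39  122  129 8658] [132. 103.] (array([ 512.6, -187.3]), (115.9, 78.9), 15.0)
busbar_nest [597. 232.] 0.69
[ 553  196   77   80 3959] [596. 234.] (array([725. , 319.4]), (120.4, 68.1), 35.5)
busbar_nest [341. 120.] 0.59
[ 287   46   72  164 4920] [323. 121.] (array([564.5,   5.3]), (171.0, 72.8), -6.9)
80 bar 300 344 [511.4  10.7] 44.6
100 bar 300 344 [530.5   8.3] 45.4
120 bar 301 343 [550.3   5.9] 44.1
140 bar 301 343 [570.8   3.4] 44.9
160 bar 302 342 [592.1   0.7] 43.6
180 bar 302 342 [614.2  -2. ] 44.4
200 bar 311 333 [637.2  -4.8] 24.9
```

send_rows([
  [-15,-25,0,0,0,0.065,85],
  [-17,-29,0,0,0,0.065,85],
  [-17,-29,0,0,0,0.065,85],
  [-17,-29,0,0,0,0.065,85],
  [-17,-29,0,0,0,0.065,85],
  [-17,-29,-10,0,0,0.063,85],
  [0,0,-20,0,0,0,85],
  [0,0,-20,0,0,0,85],
  [0,0,0,0,0,0,85],
  [0,0,0,0,0,0,85],
])

```text
time_s: 35.95
eef_pos: [0.5128, -0.1739, 0.1203]
tool_rot: [-0.001, -0.132, 0.991, 0.001]
ft_force: [0.4, -0.1, 0.2]
finger_gap: 0.0849
grasp_force: 0.0
```

send_rows([
  [0,0,0,0,0,0,85],
  [0,0,0,0,0,0,85],
])

```text
time_s: 36.12
eef_pos: [0.5155, -0.1743, 0.1224]
tool_rot: [0.001, -0.133, 0.991, -0.0]
ft_force: [0.9, -0.5, 0.1]
finger_gap: 0.0851
grasp_force: 0.0
```

```bash
python3 - <<'E'
from h import *
s=get_state(); st(s); p=camera('wrist'); f=p['frame'].astype(int); save(p,'w23.png')
for m in masks_of(p,'power_module')[:2]: print(np.round(m['xy']),round(m['conf'],2)); comps(m['pixels'],p,s,.040,amin=400)
comps(f.max(2)<110,p,s,.040,(230,80,410,330),800)
for m in masks_of(p,'module_nest')[:2]: print('nest',np.round(m['xy']),round(m['conf'],2)); comps(m['pixels'],p,s,.008,amin=400)
E
```

```text
t 36.12 tcp [ 515.5 -174.3  122.4] yaw (np.float64(105.24), array([ 1.6e-03, -5.0e-04, -1.0e+00])) gap 85.1 F [ 0.9 -0.5  0.1] g 0.0 j [-0.33  0.26 -0.32  0.99 -0.   -0.59]
[317. 191.] 0.72
[ 280  134   76  118 8406] [318. 191.] (array([ 513.7, -176.3]), (104.5, 62.9), 15.1)
[ 280  136   75  116 6597] [317. 190.] (array([ 514.6, -176.4]), (102.9, 61.4), 15.1)
nest [ 92. 124.] 0.6
[   24    34   141   181 15365] [ 94. 125.] (array([ 517.9, -390.5]), (138.5, 97.9), -10.6)
```

View pics/w23.png

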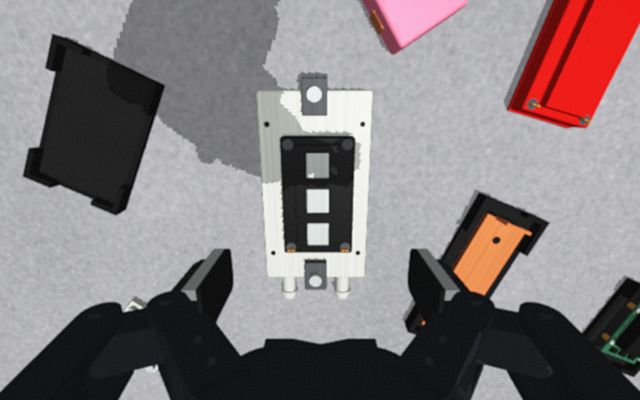

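Picture: the bare module is at (317,191) on the cold plate. The busbar lies in its nest at (490,250), the module nest is at (93,124), and the red look-alike is at (575,60). Now I'll grip the module.

send_rows([
  [-1,-1,-20,0,0,0,85],
  [-0.5,-1,-25,0,0,0,85],
  [0,0,-25,0,0,0,85],
  [0,0,-20,0,0,0,85],
  [0,0,-12,0,0,0,85],
  [0,0,0,0,0,0,85],
  [0,0,0,0,0,0,85],
  [0,0,0,0,0,0,85],
])

```text
time_s: 36.93
eef_pos: [0.5141, -0.1767, 0.0204]
tool_rot: [0.001, -0.132, 0.991, -0.0]
ft_force: [-1.1, 0.1, 0.0]
finger_gap: 0.0847
grasp_force: 0.0
```

```bash
python3 - <<'E'
from h import *
s=get_state(); st(s); p=camera('wrist'); f=p['frame'].astype(int); save(p,'w24.png')
for m in masks_of(p,'power_module')[:1]: print(np.round(m['xy']),round(m['conf'],2)); comps(m['pixels'],p,s,.040,amin=400)
comps(f.max(2)<110,p,s,.040,(230,80,410,330),800)
E
```

```text
t 36.93 tcp [ 514.1 -176.7   20.4] yaw (np.float64(105.21), array([ 1.5e-03, -5.0e-04, -1.0e+00])) gap 84.7 F [-1.1  0.1  0. ] g 0.0 j [-0.33  0.36 -0.45  0.76 -0.   -0.6 ]
[322. 238.] 0.96
[  257   150   125   186 21249] [320. 240.] (array([ 513.9, -176.4]), (108.4, 61.7), 15.4)
[  257   154   124   176 16087] [318. 236.] (array([ 512.9, -176.9]), (102.2, 61.3), 15.2)
```

send_rows([
  [0,0,-10,0,0,0,85],
  [0,0,-8,0,0,0,85],
  [0,0,-4,0,0,0,85],
  [0,0,-2,0,0,0,85],
  [0,0,0,0,0,0,85],
  [0,0,0,0,0,0,85],
])

```text
time_s: 37.53
eef_pos: [0.5129, -0.1764, -0.005]
tool_rot: [-0.0, -0.132, 0.991, 0.0]
ft_force: [-0.2, 1.0, -0.4]
finger_gap: 0.0852
grasp_force: 0.0
```

send_rows([
  [0,0,0,0,0,0,76],
  [0,0,0,0,0,0,68],
  [0,0,0,0,0,0,64],
  [0,0,0,0,0,0,60],
  [0,0,0,0,0,0,55],
  [0,0,0,0,0,0,55],
  [0,0,0,0,0,0,55],
  [0,0,0,0,0,0,55],
])

```text
time_s: 38.2
eef_pos: [0.5135, -0.1767, -0.0041]
tool_rot: [0.0, -0.132, 0.991, -0.0]
ft_force: [-1.9, -0.1, 5.3]
finger_gap: 0.0608
grasp_force: 63.8
```

send_rows([
  [0,0,1,0,0,0,55],
  [0,0,3,0,0,0,55],
  [0,0,6,0,0,0,55],
  [0,0,15,0,0,0,55],
  [0,0,25,0,0,0,55],
  [0,0,25,0,0,0,55],
  [0,0,25,0,0,0,55],
  [0,0,10,0,0,0,55],
  [0,0,0,0,0,0,55],
  [0,0,0,0,0,0,55],
])

```text
time_s: 39.03
eef_pos: [0.5132, -0.1765, 0.105]
tool_rot: [0.0, -0.132, 0.991, -0.0]
ft_force: [-0.4, -0.9, -3.1]
finger_gap: 0.0605
grasp_force: 65.8
```

send_rows([
  [0,-15,0,0,0,-0.04,55],
  [1,-28,0,0,0,-0.06,55],
  [1,-30,0,0,0,-0.06,55],
  [1,-30,0,0,0,-0.06,55],
  [1,-30,0,0,0,-0.06,55],
  [0,-30,0,0,0,-0.06,55],
  [0,-30,0,0,0,-0.06,55],
  [0,-20,0,0,0,-0.05,55],
  [0,0,0,0,0,0,55],
  [0,0,0,0,0,0,55],
])

```text
time_s: 39.87
eef_pos: [0.5156, -0.3896, 0.1024]
tool_rot: [-0.002, 0.093, 0.996, 0.001]
ft_force: [1.3, 0.5, -3.4]
finger_gap: 0.0603
grasp_force: 65.9
```

send_rows([
  [0,0,-20,0,0,0,55],
  [0,0,-20,0,0,0,55],
  [0,0,-20,0,0,0,55],
  [0,0,-10,0,0,0,55],
  [0,0,0,0,0,0,55],
  [0,0,0,0,0,0,55],
  [0,0,0,0,0,0,55],
])

```text
time_s: 40.45
eef_pos: [0.5177, -0.3894, 0.036]
tool_rot: [0.0, 0.092, 0.996, -0.0]
ft_force: [0.6, 0.0, -1.5]
finger_gap: 0.0608
grasp_force: 65.9
```

```bash
python3 - <<'E'
from h import *
s=get_state(); st(s); p=camera('wrist'); f=p['frame'].astype(int); save(p,'w25.png')
z=s['eef_pos'][2]
for m in masks_of(p,'power_module')[:1]: print(np.round(m['xy']),round(m['conf'],2)); comps(m['pixels'],p,s,z+.0441,amin=400)
for m in masks_of(p,'module_nest')[:2]: print('nest',np.round(m['xy']),round(m['conf'],2)); comps(m['pixels'],p,s,.008,amin=400)
for v in range(60,300,15):
    e=np.where(f[v,180:460].max(1)<90)[0]+180
    if len(e)>5:
        a,b=unproj(p,[[e[0],v],[e[-1],v]],.006,s)[:,:2]*1000; print(v,e[0],e[-1],((a+b)/2).round(1),np.hypot(*(a-b)).round(1))
E
```

```text
t 40.45 tcp [ 517.7 -389.4   36. ] yaw (np.float64(79.45), array([ 8.e-04, -5.e-04, -1.e+00])) gap 60.8 F [ 0.6  0.  -1.5] g 65.9 j [-0.64  0.51 -0.16  0.9   0.   -0.46]
[323. 244.] 0.91
[  247   158   148   189 24642] [321. 246.] (array([ 510.4, -387.6]), (93.4, 61.3), -10.7)
nest [320. 140.] 0.92
[ 248  120  146   46 5445] [321. 139.] (array([ 465.1, -378.5]), (92.8, 27.9), 78.1)
135 249 391 [ 460.8 -378.6] 91.2
150 250 390 [ 470.2 -380.3] 91.2
165 251 390 [ 480.  -381.8] 91.8
180 247 393 [ 489.9 -384. ] 97.9
195 248 391 [ 500.1 -386.3] 97.3
210 249 390 [ 510.6 -388.3] 97.3
225 250 389 [ 521.5 -390.3] 97.4
240 251 388 [ 532.7 -392.5] 97.5
255 228 412 [ 544.3 -394.3] 132.9
270 217 423 [ 556.3 -396.5] 151.2
285 198 442 [ 568.6 -398.8] 181.9
```

send_rows([
  [-0.5,0,-15,0,0,0,55],
  [0,0,-12,0,0,0,55],
  [0,0,-10,0,0,0,55],
  [0,0,-6,0,0,0,55],
  [0,0,-3,0,0,0,55],
  [0,0,-2,0,0,0,55],
  [0,0,-1,0,0,0,55],
  [0,0,0,0,0,0,55],
  [0,0,0,0,0,0,55],
])

```text
time_s: 41.35
eef_pos: [0.5169, -0.3897, -0.0134]
tool_rot: [0.0, 0.092, 0.996, -0.0]
ft_force: [0.8, -0.5, -2.2]
finger_gap: 0.0607
grasp_force: 66.0
```

send_rows([
  [0,0,-1,0,0,0,55],
  [0,0,-1,0,0,0,55],
  [0,0,0,0,0,0,55],
  [0,0,0,0,0,0,55],
])

```text
time_s: 41.68
eef_pos: [0.5166, -0.3894, -0.0158]
tool_rot: [-0.0, 0.092, 0.996, 0.0]
ft_force: [-0.7, 0.5, -3.6]
finger_gap: 0.0604
grasp_force: 66.0
```

send_rows([
  [0,0,-0.5,0,0,0,55],
  [0,0,0,0,0,0,55],
  [0,0,0,0,0,0,55],
])

```text
time_s: 41.93
eef_pos: [0.5167, -0.3895, -0.016]
tool_rot: [0.0, 0.092, 0.996, -0.0]
ft_force: [-1.2, 1.4, 0.9]
finger_gap: 0.0606
grasp_force: 66.2
```

send_rows([
  [0,0,-0.5,0,0,0,55],
  [0,0,0,0,0,0,55],
  [0,0,0,0,0,0,55],
])

```text
time_s: 42.18
eef_pos: [0.5167, -0.3895, -0.016]
tool_rot: [0.0, 0.092, 0.996, -0.0]
ft_force: [-2.6, 2.3, 4.8]
finger_gap: 0.0606
grasp_force: 66.9
```

send_rows([
  [0,0,0,0,0,0,66],
  [0,0,0,0,0,0,75],
  [0,0,0,0,0,0,85],
  [0,0,0,0,0,0,85],
  [0,0,5,0,0,0,85],
  [0,0,15,0,0,0,85],
  [0,0,30,0,0,0,85],
  [0,0,35,0,0,0,85],
  [0,0,40,0,0,0,85],
  [0,0,40,0,0,0,85],
])

```text
time_s: 43.02
eef_pos: [0.516, -0.3891, 0.1498]
tool_rot: [-0.0, 0.092, 0.996, 0.0]
ft_force: [1.2, -0.9, 0.1]
finger_gap: 0.0855
grasp_force: 0.0
```

send_rows([
  [25,-4,15,0,0,0,85],
  [25,-4,10,0,0,0,85],
  [0,0,0,0,0,0,85],
  [0,0,0,0,0,0,85],
  [0,0,0,0,0,0,85],
])

```text
time_s: 43.43
eef_pos: [0.5657, -0.397, 0.1723]
tool_rot: [-0.001, 0.092, 0.996, 0.0]
ft_force: [0.4, 0.2, -0.5]
finger_gap: 0.0851
grasp_force: 0.0
```

```bash
python3 - <<'E'
from h import *
s=get_state(); st(s); p=camera('wrist')
for n,z in [('power_module',.028),('module_nest',.008)]:
  for m in masks_of(p,n)[:2]: print(n,np.round(m['xy']),round(m['conf'],2)); comps(m['pixels'],p,s,z,amin=400)
p=camera('top')
for n,z in [('driver_board',.02),('board_nest',.008),('capacitor',.041),('capacitor_nest',.008),('busbar',.012),('busbar_nest',.008),('orange_plug',.018),('flange_header',.02)]:
  for m in masks_of(p,n)[:2]: print(n,np.round(m['xy']),round(m['conf'],2)); comps(m['pixels'],p,s,z,amin=200)
E
```

```text
t 43.43 tcp [ 565.7 -397.   172.3] yaw (np.float64(79.42), array([-1.7e-03,  9.0e-04, -1.0e+00])) gap 85.1 F [ 0.4  0.2 -0.5] g 0.0 j [-0.61  0.5   0.15  1.22 -0.   -0.43]
power_module [318. 134.] 0.74
[ 287   82   64  106 6395] [319. 134.] (array([ 518.6, -389.2]), (105.1, 63.1), -10.3)
module_nest [350. 114.] 0.57
[ 276   67   88  128 4029] [320. 121.] (array([ 517.3, -388.3]), (134.2, 90.4), -10.7)
board_nest [266. 183.] 0.56
[244 167  29  35 517] [259. 184.] (array([580.2, 202. ]), (105.2, 79.8), -8.5)
capacitor [197. 216.] 0.8
[185 207  24  23 451] [196. 218.] (array([476.6, 380.9]), (67.2, 63.1), -82.1)
capacitor [377. 260.] 0.69
[362 245  26  27 431] [375. 258.] (array([ 346.4, -145.2]), (63.4, 60.1), 46.8)
capacitor_nest [210. 218.] 0.85
capacitor_nest [267. 181.] 0.7
[245 167  27  34 418] [259. 183.] (array([581.1, 202.9]), (102.3, 74.6), -7.5)
busbar [320. 187.] 0.82
[313 163  19  47 651] [322. 186.] (array([569.6,   4.1]), (144.1, 44.5), -7.1)
busbar_nest [315. 190.] 0.83
[308 160  28  55 619] [321. 189.] (array([565.7,   5.2]), (171.4, 73.8), -7.6)
orange_plug [225. 142.] 0.92
[215 126  24  30 411] [226. 141.] (array([721. , 307.3]), (98.7, 52.3), 33.6)
orange_plug [197. 214.] 0.62
[185 208  22  21 400] [196. 218.] (array([479.1, 391.3]), (63.5, 61.0), -88.4)
flange_header [423. 129.] 0.92
[410 119  26  26 487] [423. 131.] (array([ 737.1, -317.6]), (80.4, 68.6), -24.5)
```

All four parts are in their nests and the hand is clear, so I'll hand in.

```bash
python3 -c "
from bench import *; print(job_done())"
```

```text
the job is handed in; nothing more can be done
None
```

I took the stack apart from the top down, laid each of the four parts in its own nest and handed the job in at about 43 s. The hand-in reported no verdict. My last camera measurements put the capacitor, busbar and module within about 3 mm of their nest centres and square to them; the board's centre I could only estimate from its visible edge, about 1 mm off. The orange plug and flange were never touched.

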